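# Fit the dial plate and set the bleed valve a quarter turn open

## Robot

A 6-joint arm with a two-finger parallel gripper is mounted at the origin on the work surface. World frame = base frame: x ahead of the robot, y to its left, z up, the work surface at z = 0. Lengths are in m, angles in degrees, forces in N, time in s.
With the tool pointing down it reaches from about 0.35 to 0.875 m from the base axis. Payload 4.2 kg.
Tool frame: the origin (TCP) lies at the very end of the fingers, on their centre line; the grasp point (between the pads) lies 19 mm behind it; y points along the fingers, z is the direction in which the jaws open and shut, and the axes are right-handed (so a half turn about y gives the same grasp; the last joint's range is limited). The gripper opens to 87 mm and grips with 3 to 60 N. Pads are 19 mm wide; open, the fingers measure 117 mm over their backs; the gripper's body (75 mm by 190 mm) begins 51 mm behind the grasp point.
Start: joints at [-60.47, 22.042, 0.453, 0, -68.411, -14.817], TCP at [0.159, -0.604, 0.223] pointing down, gripper open.
Joint ranges: [-179.83, 179.83], [-69.29, 118.12], [-61.27, 80.66], [-181.25, 117.63], [-171.15, -9.14], [-177.46, 177.46]. Speed limits (degrees/s): [159.86, 159.86, 180, 180, 180, 180].

## Interface

Orientations are given as a 3x3 rotation matrix whose columns are the frame's x, y, z axes.
In Python, from station import r, eyes gives the robot as it stands.
- The arm moves only by the tool play_rows, never from a script. Its argument "deltas" is one flat list of numbers, 5 for each row, row after row: the closure in counts, from 0 (fully open) to 255 (shut), then the shift along the tool's x, y, z in mm, then the turn about the tool's y in rad. In form: [claw, tx, ty, tz, roll, claw, tx, ty, tz, roll, ...]. A call has exactly 10 rows; each row shifts and turns the commanded pose from where the row before left it, along the tool's axes as they then stand; what a row does not reach is not made up. A row lasts 1/10 s, in which the tool goes at most 50 mm and 8.59 degrees, less where a joint would pass 70% of its speed; a pose out of reach is approached as far as the arm can. A call is refused whole if a number of a shift passes 50 or a number of a turn 0.15, either way. A call with a gripper value outside its range is refused whole. The fingers move at their own pace and stop on an object; the grip force is fixed at half the most. Time passes only in rows, so rows that do not move let the fingers close, or fill a call up. It gives the time, the measured TCP pose, the force and the opening at its end, in the units of the state.
- r.sense(): the state, without advancing time (a new reading comes with each control period).
- eyes.capture(name): name is "scene" or "top" or "wrist"; returns a dict with "img" (384x512x3 uint8, blue, green, red), "vfov" (degrees; the focal length in pixels is half the picture's height over the tangent of half this angle, whatever the lens; pixels are square), "cx", "cy" (the principal point, pixels), "R" (3x3) and "t" (3): a world point X has camera coordinates R X + t; the wrist camera has in their place "tool_from_camera" (4x4, takes a point from camera to tool coordinates, whose origin is the TCP and whose axes are the tool frame's). Camera axes: x right, y down, z forward; pixel columns grow to the right and rows downward; lengths in m; the calibration is good to about 2 mm. A picture is of the moment at which its call begins: read the wrist's pose just before it. There is no depth.
- r.finish_job(): hands the job in, once; it reports no verdict.
The state is a dict: "time_s": time; "joints": joint angles; "joint_velocities": joint speeds; "effort": joint torques, N m; "tcp_pos": TCP position; "ee_rot": TCP orientation; "wrist_force": force on the tool from outside, world axes, zero at the start; "moment": the same for the moment, N m; "gripper_width": opening from 0.0 (shut) to 1.0 (fully open).
Only numpy, scipy, OpenCV 4.12 (cv2) and the standard library are available. Lean on these libraries where they do the work, as an engineer would, in place of code of your own. Each camera call takes 0.05 s, during which the arm holds its last target.

## Task

Pick up the white dial plate by its blue handle and lower it (do not drop it) over the two locating pins of the dark metal valve block, with the red knob coming up through its big opening, until it lies flush on the block, and let go of the plate. Then turn the red knob clockwise (seen from above) until it seats against its stop, back it off a quarter turn, and finish while still holding the knob in the gripper at that setting, so that a colleague can lock it. Leave the other things on the bench where they are.

Things in the scene. Friction and masses are not known exactly. Their poses are not given: they have to be found in the camera images.
- dial_plate: The loose white plastic dial plate, 200 x 100 x 8 mm (x, y, z), about 0.28 kg, lying flat on the bench, marked side up. Origin: centre of its underside; z up. Seen from above: big round opening, 57 mm wide, at x = -55 mm, y = 0; two pin holes, 11 mm wide, right through at (-85, +36) and (+85, -36) mm; on its top an upright blue handle block (see point plate_grip). It fits only one way round: plate x along block x.
- plate_grip (a point): Centre of gripping of the plate's blue handle: a block 32 mm long (along plate x), 14 mm thick (along plate y), 36 mm tall on the plate's top (from 8 to 44 mm above the underside). The point is at plate x = +35 mm, y = 0, 30 mm above the underside. Axes as the plate's. Pinch it across its 14 mm thickness. The plate's centre of mass is some 20 mm from it towards the opening.
- plate_base (a point): The plate's origin again (centre of its underside), axes as the plate's: it comes to lie on point block_top when the plate is home.
- valve_block: The dark metal needle-valve block, 210 x 110 x 50 mm, fixed to the bench. Origin: centre of its underside; x along its length; two short brass hose spigots stick out of its +x end (to 135 mm). On its top two bright steel locating pins, 8 mm thick, 16 mm tall with the top 4 mm tapered, at (-85, +36) and (+85, -36) mm. The red knob stands at x = -55 mm, y = 0, its top 104 mm above the bench.
- block_top (a point): Centre of the block's flat top face, 50 mm above the bench; axes as the block's (z up).
- knob_grip (a point): Point on the knob's vertical axis at the height to grip, 40 mm above the block's top (32 mm above the plate's top once the plate is on). The red knob is an upright bar 40 mm long, 14 mm thick, reaching from 16 to 54 mm above the block's top, on a 42 mm disc and a brass gland. This point's axes turn with the knob: x along the bar towards its end with the white pointer line, y across the bar's thickness (pinch it along y), z up. Nothing stands above it.
- bleed_knob (a joint): Turn of the red knob in rad: grows as it turns clockwise seen from above, 3.14 at the seat (hard stop, it goes no further), 0 at the far open stop. At the seat the white pointer points along block -x (away from the hose spigots); a quarter turn back (1.57) it points along block -y. It starts between 0.9 and 2.5, needs about 0.06 N m and stays where it is left; it does not rise or sink as it turns.
- steel_rule: Flat steel rule 150 x 18 x 4 mm, a bystander, not to be moved; origin: centre of its underside
- beaker: Clear plastic beaker 68 mm wide, 85 mm tall, a bystander, not to be moved; origin: centre of its underside
- seal_ring: Black rubber ring 60 mm wide, 8 mm thick, a bystander, not to be moved; origin: centre of its underside
- amber_bottle: Amber bottle 66 mm wide, 140 mm tall, a bystander, not to be moved; origin: centre of its underside
- grease_jar: Green jar 60 mm wide, 60 mm tall, a bystander, not to be moved; origin: centre of its underside
- wrench: Wrench lying on the bench, a bystander, not to be moved; origin: its middle, underside
- driver: Screwdriver lying on the bench, a bystander, not to be moved; origin: its middle, underside
Mind the look-alikes: they are no part of the job. Of the things like the dial_plate, leave any that is turquoise; of the rest the larger one is meant.

How it is judged (in metres and radians):
On the way, in this order (a step that is already met when the one before it is completed fails the run):
1. The dial plate lies flush on the valve block over both pins, let go (z of plate_base in the frame of block_top below 0.002 m and horizontal distance between plate_base and block_top below 0.004 m and angle between plate_base's own z axis and vertical below 0.03 rad and contact force between the fingers and dial_plate below 0.3 N), for 0.2 s.
2. With the plate still home, the knob is turned clockwise to its seat (z of plate_base in the frame of block_top below 0.002 m and horizontal distance between plate_base and block_top below 0.004 m and angle between plate_base's own z axis and vertical below 0.03 rad and value of joint bleed_knob above 3.08 rad and contact force between the fingers and bleed_knob above 1 N), for 0.1 s.
At the end, for the whole second after the job is handed in: The plate lies flush on the block (within 2 mm in height, 4 mm sideways, 0.03 rad of tilt), not touched by the fingers; the knob stands a quarter turn back from its seat (joint 1.57 within 0.2 rad), still, and the fingers grip it (over 2 N); the bystanders are within 30 mm of where they were (all of step 1 and value of joint bleed_knob between 1.3708 and 1.7708 rad and velocity of joint bleed_knob between -0.1 and 0.1 rad/s and contact force between the fingers and bleed_knob above 2 N and distance of each of steel_rule, beaker, seal_ring, amber_bottle, grease_jar, wrench, driver from where it was at the start of the episode below 0.03 m); the arm keeps its last pose, push and grip.
It fails at once if The plate is dropped onto the block (falls, let go, faster than 0.3 m/s) (contact force between the fingers and dial_plate below 0.3 N and horizontal distance between plate_base and block_top below 0.06 m and linear speed of dial_plate above 0.3 m/s).
It fails at once if A bystander is pushed more than 30 mm (distance of any of steel_rule, beaker, seal_ring, amber_bottle, grease_jar, wrench, driver from where it was at the start of the episode above 0.03 m).
It also fails if it takes over 67 s, if anything falls off the work surface, if the arm or the gripper's body presses on something with over 40 N, if the wrist force passes 120 N, or if a joint passes its speed limit or range.

## Working session

There is one attempt and no reset: what is moved stays moved. The work goes in short steps, Python scripts to look and compute and a tool call to move; the robot and the scene stay as the last step left them, time stands still between calls to the robot, and variables do not carry over. Pictures are saved under pics/ and viewed, and the job is handed in when it is done.

Besides the shell and the picture viewer there is one more tool, called after "Call:" as name(argument=value, ...) on one line, values as JSON. play_rows: Moves the arm, as the interface text tells. Its arguments: {"type":"object","properties":{"deltas":{"type":"array","items":{"type":"number"}}},"required":["deltas"]}

```bash
ls; mkdir -p pics
python3 - <<'E'
from station import r, eyes
import cv2,json
s=r.sense()
print(s)
for n in ["scene","top","wrist"]:
    c=eyes.capture(n)
    cv2.imwrite(f"pics/{n}0.png",c["img"])
    print(n,{k:(v.tolist() if hasattr(v,'tolist') else v) for k,v in c.items() if k!="img"})
E
```

```text
pics
{'time_s': 0.0, 'joints': array([-6.04707224e+01,  2.20931973e+01,  3.78751553e-01, -2.91861271e-02,
       -6.84096631e+01, -1.48162045e+01]), 'joint_velocities': array([ 0.02742254, -0.02701239,  0.03542886, -0.04553762, -0.05938891,
        0.07281322]), 'effort': array([-3.38345180e-04, -3.90666854e+01,  1.87409574e+01,  4.22009289e+00,
        1.11964668e-02, -1.63704613e-04]), 'tcp_pos': array([ 0.15859958, -0.60391991,  0.22142639]), 'ee_rot': array([[ 9.67257515e-01, -6.55454880e-04, -2.53796118e-01],
       [ 2.53796946e-01,  2.11814837e-03,  9.67255201e-01],
       [-9.64143078e-05, -9.99997542e-01,  2.21514738e-03]]), 'wrist_force': array([ 0.22610257, -0.26422433, -0.05244045]), 'moment': array([0.02659613, 0.02911519, 0.01018211]), 'gripper_width': 1.002382535259664}
scene {'vfov': 53.52312597841027, 'cx': 259.8031348817799, 'cy': 195.1809477242185, 'R': [[0.735192039025615, 0.6778334765619779, 0.005868884498870395], [0.543187184770113, -0.5839283360430056, -0.6033037217418487], [-0.40551245117120344, 0.4467319961878143, -0.7974899218969309]], 't': [-0.3699819177431798, -0.19820240904179914, 1.337191927880165]}
top {'vfov': 50.46175164991473, 'cx': 258.1378850306702, 'cy': 189.4042255971765, 'R': [[0.013030521185318113, -0.9998713089760961, 0.009357938024320467], [-0.9913362015076785, -0.014141457623180248, -0.13058543087427074], [0.13070096058547587, -0.007575266511473036, -0.991392896000024]], 't': [-0.023491427535949093, 0.5162687106555323, 1.2522159802578012]}
wrist {'vfov': 61.788717221609325, 'cx': 252.3467350650042, 'cy': 197.11834366763648, 'tool_from_camera': [[0.00020447791165412903, 0.96384718728457, 0.2664555455463564, -0.07233042414567115], [0.0001794317414179422, -0.2664555821907923, 0.9638471821422815, -0.16250736161021057], [0.9999999629965163, -0.00014927487641031346, -0.00022742906027028214, -0.0010404291942127664], [0.0, 0.0, 0.0, 1.0]]}
```

View pics/scene0.png

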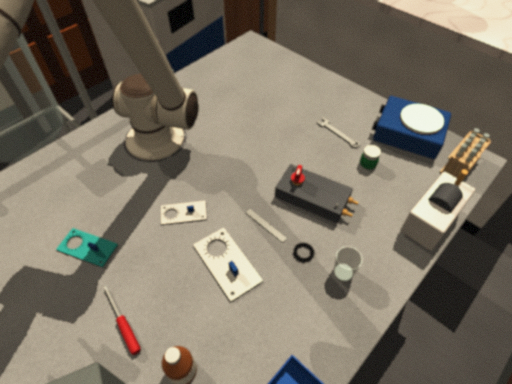

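View pics/top0.png

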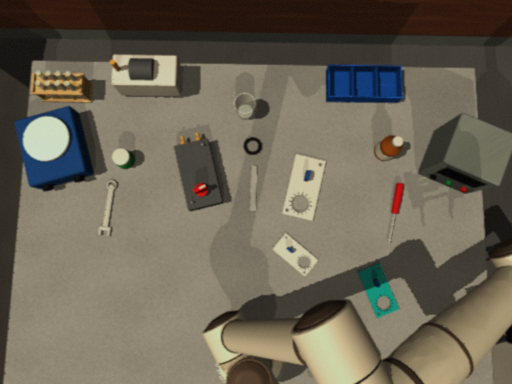

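View pics/wrist0.png

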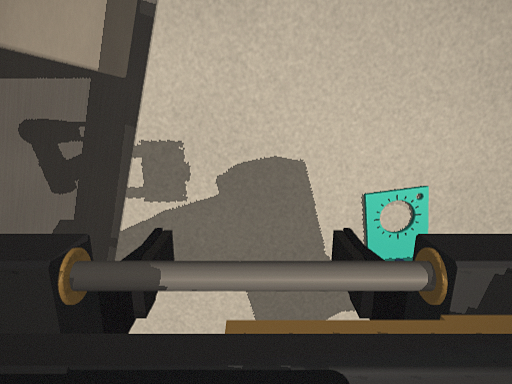

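Candidates for the dial plate, as top-view pixels:
- Turquoise plate at (378,290): excluded by colour.
- Small white plate at (295,254): a look-alike, because it is the smaller one.
- Large white plate at (304,187): this is the one I want.

Next I check it in a close crop and measure.

```bash
cat > h.py <<'E'
import numpy as np, cv2
from station import r, eyes
def cam(name):
    if name=="wrist":
        s=r.sense(); c=eyes.capture(name)
        T=np.array(c["tool_from_camera"]); W=np.eye(4); W[:3,:3]=s["ee_rot"]; W[:3,3]=s["tcp_pos"]
        M=W@T; c["Rwc"]=M[:3,:3]; c["o"]=M[:3,3]
    else:
        c=eyes.capture(name); R=np.array(c["R"]); c["Rwc"]=R.T; c["o"]=-R.T@np.array(c["t"])
    c["f"]=c["img"].shape[0]/2/np.tan(np.radians(c["vfov"]/2))
    return c
def ray(c,u,v):
    d=c["Rwc"]@np.array([(u-c["cx"])/c["f"],(v-c["cy"])/c["f"],1]); return c["o"],d/np.linalg.norm(d)
def onz(c,u,v,z):
    o,d=ray(c,u,v); return o+d*(z-o[2])/d[2]
def proj(c,X):
    p=c["Rwc"].T@(np.array(X)-c["o"]); return np.array([c["f"]*p[0]/p[2]+c["cx"],c["f"]*p[1]/p[2]+c["cy"]])
E
python3 - <<'E'
from h import *
c=cam("top"); im=c["img"]
cv2.imwrite("pics/crop_plate.png",cv2.resize(im[140:280,260:340],None,fx=5,fy=4.2,interpolation=cv2.INTER_CUBIC)[:600])
cv2.imwrite("pics/crop_block.png",cv2.resize(im[125:215,165:235],None,fx=6,fy=6,interpolation=cv2.INTER_CUBIC))
s=cam("scene"); cv2.imwrite("pics/crop_sc.png",cv2.resize(s["img"][155:305,180:370],None,fx=4,fy=4,interpolation=cv2.INTER_CUBIC))
hsv=cv2.cvtColor(im,cv2.COLOR_BGR2HSV)
print(hsv[195,310],hsv[230,240],hsv[170,195])
for nm,x in (("top",c),("scene",s)):
    h=cv2.cvtColor(x["img"],cv2.COLOR_BGR2HSV)
    m=((h[...,2]>185)&(h[...,1]<60)).astype(np.uint8)
    n,l,st,ce=cv2.connectedComponentsWithStats(m)
    for i in range(1,n):
        if st[i,4]>150: 
            cn,_=cv2.findContours((l==i).astype(np.uint8),0,2); 
            print(nm,ce[i],st[i,4],cv2.boxPoints(cv2.minAreaRect(cn[0])).round(1).tolist())
E
```

```text
[ 25  53 203] [ 22  48 118] [23 30 68]
top [150.21882353  73.61176471] 850 [[112.0, 56.0], [175.0, 56.0], [175.0, 84.0], [112.0, 84.0]]
top [ 45.42132982 138.0875576 ] 1519 [[23.0, 117.0], [67.0, 117.0], [67.0, 159.0], [23.0, 159.0]]
top [119.81382979 156.22340426] 188 [[109.5, 156.5], [120.0, 146.0], [130.0, 156.0], [119.5, 166.5]]
top [303.99449686 184.3427673 ] 1272 [[282.1000061035156, 213.0], [295.70001220703125, 154.10000610351562], [325.0, 160.89999389648438], [311.3999938964844, 219.8000030517578]]
top [292.72727273 252.87650086] 583 [[272.20001220703125, 249.0], [285.20001220703125, 233.3000030517578], [317.20001220703125, 259.79998779296875], [304.29998779296875, 275.5]]
top [329.25863236 356.2464455 ] 1477 [[304.0, 335.0], [327.20001220703125, 323.3999938964844], [356.0, 381.0], [332.79998779296875, 392.6000061035156]]
top [219.14730878 344.93201133] 353 [[206.39999389648438, 332.79998779296875], [219.60000610351562, 326.20001220703125], [234.39999389648438, 355.79998779296875], [221.1999969482422, 362.3999938964844]]
scene [467.75325427  17.27769743] 3457 [[379.0, 0.0], [
[... 650 characters left out ...]
8]]
scene [183.60081744 211.34741144] 734 [[157.89999389648438, 204.3000030517578], [204.89999389648438, 198.8000030517578], [207.1999969482422, 218.1999969482422], [160.1999969482422, 223.6999969482422]]
scene [267.53883495 225.89320388] 206 [[247.0, 212.1999969482422], [250.3000030517578, 208.1999969482422], [285.70001220703125, 237.1999969482422], [282.3999938964844, 241.1999969482422]]
scene [228.42857143 263.73651845] 2114 [[191.89999389648438, 243.39999389648438], [224.10000610351562, 221.6999969482422], [263.1000061035156, 279.6000061035156], [230.89999389648438, 301.29998779296875]]
scene [171.67647059 354.14705882] 170 [[165.0, 347.0], [179.0, 347.0], [179.0, 361.0], [165.0, 361.0]]
```

View pics/crop_plate.png

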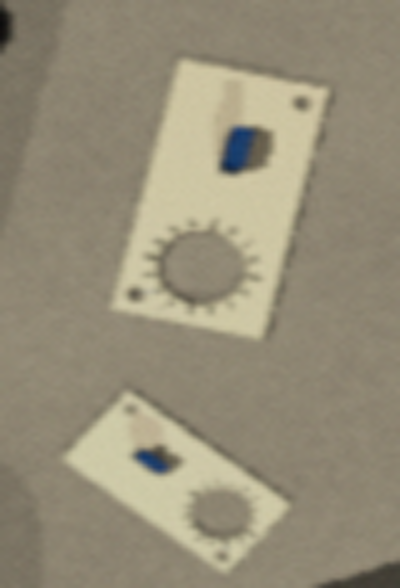

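View pics/crop_block.png

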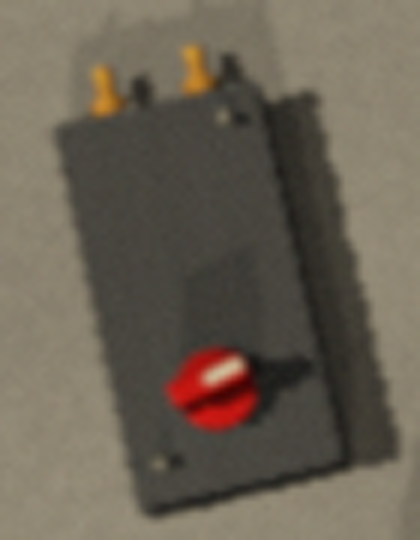

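View pics/crop_sc.png

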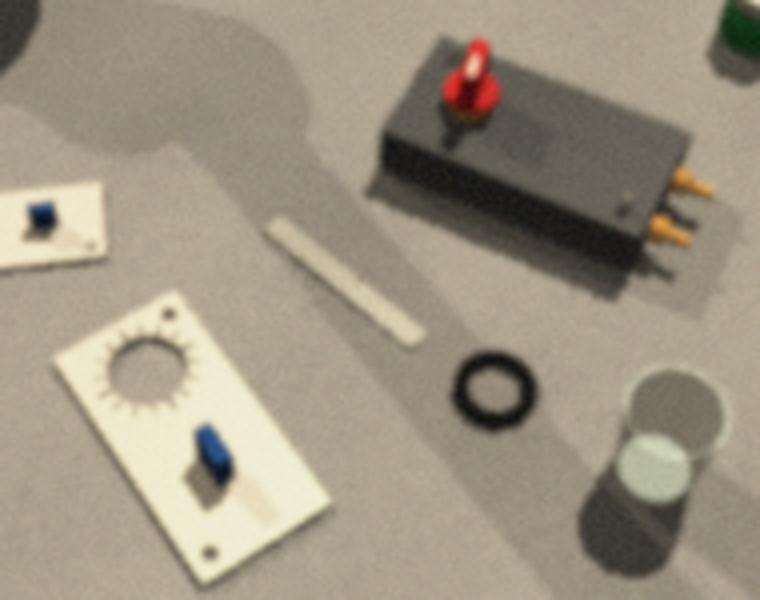

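The crop confirms the large white plate. Its opening is near the robot, the blue handle is on the far side, and the pin holes are lower-left and upper-right. On the block the spigots are at the far end (+x), the pins are at crop (158,462) and (228,115), and the knob's pointer points to image upper-right.

Run:
```python
from h import *
c=cam("top"); s=cam("scene")
def rect(c,m,z):
    n,l,st,ce=cv2.connectedComponentsWithStats(m.astype(np.uint8)); return n,l,st,ce
def est(nm,c,box,kind,z):
    x0,y0,x1,y1=box; K=4
    im=cv2.resize(c["img"][y0:y1,x0:x1],None,fx=K,fy=K,interpolation=cv2.INTER_CUBIC)
    h=cv2.cvtColor(im,cv2.COLOR_BGR2HSV)
    m=(h[...,2]>155) if kind=="plate" else (h[...,2]<88)
    m=m.astype(np.uint8)
    n,l,st,ce=cv2.connectedComponentsWithStats(m); i=1+st[1:,4].argmax()
    cn,_=cv2.findContours((l==i).astype(np.uint8),0,1)
    cn=max(cn,key=cv2.contourArea)
    P=cn[:,0,:].astype(float); uv=(P+0.5)/K-0.5+np.array([x0,y0])
    W=np.array([onz(c,u,v,z)[:2] for u,v in uv])*1000
    (cx,cy),(w,hh),a=cv2.minAreaRect(W.astype(np.float32))
    print(nm,"centre",round(cx,1),round(cy,1),"size",round(w,1),round(hh,1),"ang",round(a,1))
est("plate top",c,(275,145,335,227),"plate",.008)
est("plate scene",s,(185,222,270,305),"plate",.008)
est("block top",c,(165,130,235,215),"block",.05)
def blobs(nm,c,box,cond,z):
    x0,y0,x1,y1=box;K=4
    im=cv2.resize(c["img"][y0:y1,x0:x1],None,fx=K,fy=K,interpolation=cv2.INTER_CUBIC)
    h=cv2.cvtColor(im,cv2.COLOR_BGR2HSV).astype(int); m=cond(h).astype(np.uint8)
    n,l,st,ce=cv2.connectedComponentsWithStats(m)
    for i in range(1,n):
        if st[i,4]>60:
            u,v=(ce[i]+.5)/K-.5+[x0,y0]
            print(nm,"px",round(u,1),round(v,1),"n",st[i,4],"w",(onz(c,u,v,z)*1000).round(1)[:2])
blue=lambda h:(h[...,0]>95)&(h[...,0]<130)&(h[...,1]>130)
blobs("handle",c,(275,145,335,227),blue,.044); blobs("handle sc",s,(185,222,270,305),blue,.03)
br=lambda h:(h[...,2]>95)&(h[...,1]<60)
blobs("pins",c,(176,140,215,207),br,.066)
blobs("pins sc",s,(285,165,350,220),br,.066)
red=lambda h:((h[...,0]<8)|(h[...,0]>172))&(h[...,1]>150)
blobs("knob",c,(180,170,215,207),red,.09)
hol=lambda h:(h[...,2]<140)
blobs("holes",c,(290,158,322,215),hol,.008)
blobs("holes sc",s,(200,228,255,300),hol,.008)
```

```text
plate top centre 530.5 -163.1 size 103.7 203.9 ang 77.0
plate scene centre 524.2 -164.8 size 247.2 251.1 ang 42.9
block top centre 571.4 160.8 size 231.3 137.5 ang 14.7
handle px 307.1 175.0 n 496 w [ 563.1 -169.9]
handle sc px 233.0 267.8 n 708 w [ 566.  -172.7]
pins px 177.2 142.0 n 291 w [657.7 238.2]
pins px 192.2 140.3 n 94 w [664.  191.6]
pins px 211.3 140.1 n 116 w [665.4 132.2]
pins px 179.4 189.2 n 4922 w [509.6 225.5]
pins sc px 287.6 174.8 n 1921 w [482.  146.8]
pins sc px 328.2 184.4 n 26569 w [594.8 200.5]
pins sc px 348.1 205.2 n 153 w [681.9 177.7]
pins sc px 293.3 215.8 n 2360 w [590.4  43. ]
pins sc px 345.4 217.7 n 429 w [701.  136.8]
knob px 200.2 190.0 n 2217 w [504.9 158.6]
holes px 291.1 159.7 n 184 w [ 619.  -122.8]
holes px 319.0 158.0 n 96 w [ 625.9 -213.6]
holes px 319.7 164.1 n 63 w [ 605.8 -215.9]
holes px 290.2 169.5 n 95 w [ 586.7 -119.7]
holes px 308.4 175.2 n 1528 w [ 568.8 -178.9]
holes px 318.4 199.3 n 1054 w [ 490.5 -210.9]
holes px 301.6 195.7 n 64 w [ 501.4 -156.8]
holes px 297.5 206.1 n 1192 w [ 467.8 -143.7]
holes sc px 216.2 241.3 n 614 w [ 463.9 -140. ]
holes sc px 215.5 281.0 n 858 w [ 550.7 -224.4]
holes sc px 232.2 271.5 n 2162 w [ 563.7 -175. ]
holes sc px 244.7 293.4 n 559 w [ 631.3 -196.5]
```

Call:
play_rows(deltas=[0, 34, 0, 20, 0, 0, 34, 0, 20, 0, 0, 34, 0, 20, 0, 0, 34, 0, 20, 0, 0, 34, 0, 20, 0, 0, 34, 0, 20, 0, 0, 34, 0, 20, 0, 0, 34, 0, 20, 0, 0, 34, 0, 20, 0, 0, 34, 0, 20, 0])

```text
time_s: 1.35
tcp_pos: [0.4378, -0.3233, 0.2228]
ee_rot: [[0.967, 0.001, -0.254], [0.254, -0.0, 0.967], [0.0, -1.0, -0.0]]
wrist_force: [-0.2, -0.2, 0.2]
gripper_width: 0.999
```

Call:
play_rows(deltas=[0, 32, 0, 17, 0, 0, 32, 0, 17, 0, 0, 32, 0, 17, 0, 0, 32, 0, 17, 0, 0, 32, 0, 17, 0, 0, 31, 0, 16, 0, 0, 0, 0, 0, 0.12, 0, 0, 0, 0, 0.12, 0, 0, 0, 0, 0.12, 0, 0, 0, 0, 0.12])

```text
time_s: 2.35
tcp_pos: [0.596, -0.1783, 0.2224]
ee_rot: [[0.974, -0.0, 0.226], [-0.226, 0.0, 0.974], [-0.0, -1.0, -0.0]]
wrist_force: [0.4, -0.5, 0.6]
gripper_width: 1.001
```

Run:
```python
from h import *
s=r.sense(); print(s["time_s"],s["tcp_pos"],s["ee_rot"].round(3).tolist(),s["wrist_force"])
w=cam("wrist"); cv2.imwrite("pics/w1.png",w["img"])
```

```text
2.35 [ 0.59596358 -0.17828828  0.22240481] [[0.974, -0.0, 0.226], [-0.226, 0.0, 0.974], [-0.0, -1.0, -0.0]] [ 0.36723107 -0.51929111  0.55782654]
```

View pics/w1.png

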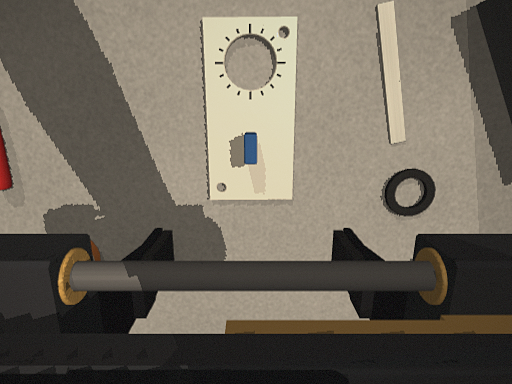

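The wrist view shows the whole plate: opening at (250,63), handle at (250,148), pin holes at (284,32) and (221,187). It is well aligned with the jaws.

Run:
```python
from h import *
w=cam("wrist"); h=cv2.cvtColor(w["img"],cv2.COLOR_BGR2HSV)
print(h[40,215],h[60,180],h[63,250],h[32,284],h[148,250])
m=((h[...,2]>190)).astype(np.uint8); m[230:]=0
n,l,st,ce=cv2.connectedComponentsWithStats(m)
i=l[120,225]; M=(l==i).astype(np.uint8); print(st[i])
cn,hi=cv2.findContours(M,cv2.RETR_CCOMP,cv2.CHAIN_APPROX_NONE)
def W(P,z): return np.array([onz(w,u,v,z)[:2]*1000 for u,v in P.reshape(-1,2).astype(float)])
for k,q in enumerate(cn):
    a=cv2.contourArea(q)
    if a<30: continue
    P=W(q,.008)
    if hi[0][k][3]<0:
        print("outer",cv2.minAreaRect(P.astype(np.float32)))
    else: print("hole",a,cv2.moments(q)['m10']/cv2.moments(q)['m00'],cv2.moments(q)['m01']/cv2.moments(q)['m00'],cv2.minEnclosingCircle(P.astype(np.float32)), P.mean(0))
b=((h[...,0]>95)&(h[...,0]<130)&(h[...,1]>100)).astype(np.uint8); b[230:]=0
n,l,st,ce=cv2.connectedComponentsWithStats(b)
for i in range(1,n):
    if st[i,4]>50: print("blue",ce[i],st[i],onz(w,*ce[i],.044)*1000)
```

```text
[ 25  43 220] [ 17  42 163] [ 16  45 157] [ 17  44 155] [106 143 132]
[  202    17    95   183 12452]
outer ((531.7611083984375, -166.63299560546875), (99.84674835205078, 200.35769653320312), 77.22148895263672)
hole 88.0 221.15719696969697 187.03977272727272 ((606.0751953125, -220.14378356933594), 7.135730266571045) [ 606.20603804 -220.32751508]
hole 920.5 243.88068078942604 149.82491399601665 ((568.7673950195312, -183.53465270996094), 25.52962303161621) [ 568.87046844 -183.20664721]
hole 36.5 218.17351598173516 62.949771689497716 ((470.466064453125, -188.04354858398438), 5.529709339141846) [ 470.55899095 -187.84834624]
hole 133.5 283.1885143570537 31.46067415730337 ((456.44427490234375, -112.29275512695312), 7.265826225280762) [ 456.22033094 -112.36666164]
hole 2541.0 250.09471336744062 61.19493637675455 ((477.7316589355469, -154.1207275390625), 39.55344772338867) [ 478.02569531 -151.50401533]
blue [249.8943299  148.11597938] [244 133  13  31 388] [ 564.54987338 -174.35511639   44.        ]
```

Call:
play_rows(deltas=[0, -7, -8, 35.5, 0, 0, -7, -8, 35.5, 0, 0, -7, -8, 35.5, 0, 0, -7, -8, 35.5, 0, 0, -7, -8, 35.5, 0, 0, -7, -8, 35.5, 0, 0, -7, -8, 35.5, 0, 0, -7, -8, 35.5, 0, 0, -7, -8, 35.5, 0, 0, -7, -8, 35.5, 0])

```text
time_s: 3.45
tcp_pos: [0.606, 0.1846, 0.303]
ee_rot: [[0.976, 0.0, 0.218], [-0.218, 0.0, 0.976], [0.0, -1.0, 0.0]]
wrist_force: [0.1, -0.4, -0.0]
gripper_width: 0.999
```

Call:
play_rows(deltas=[0, 0, 0, 0, -0.12, 0, 0, 0, 0, -0.12, 0, 0, 0, 0, -0.12, 0, 0, 0, 0, -0.11, 0, 0, 0, 0, 0, 0, 0, 0, 0, 0, 0, 0, 0, 0, 0, 0, 0, 0, 0, 0, 0, 0, 0, 0, 0, 0, 0, 0, 0, 0])

```text
time_s: 4.45
tcp_pos: [0.6062, 0.1832, 0.3026]
ee_rot: [[0.97, -0.0, -0.244], [0.244, 0.0, 0.97], [-0.0, -1.0, 0.0]]
wrist_force: [0.1, 0.5, 0.1]
gripper_width: 0.998
```

Run:
```python
from h import *
s=r.sense(); print(s["time_s"],s["tcp_pos"],s["ee_rot"].round(3).tolist(),s["wrist_force"])
w=cam("wrist"); cv2.imwrite("pics/w2.png",w["img"]); cv2.imwrite("pics/w2c.png",cv2.resize(w["img"][0:240,130:400],None,fx=2.5,fy=2.5,interpolation=cv2.INTER_CUBIC))
import pickle; pickle.dump(w,open("w2.pkl","wb"))
```

```text
4.45 [0.60620643 0.18319258 0.30255276] [[0.97, -0.0, -0.244], [0.244, 0.0, 0.97], [-0.0, -1.0, 0.0]] [0.11566993 0.48614116 0.14692653]
```

View pics/w2c.png

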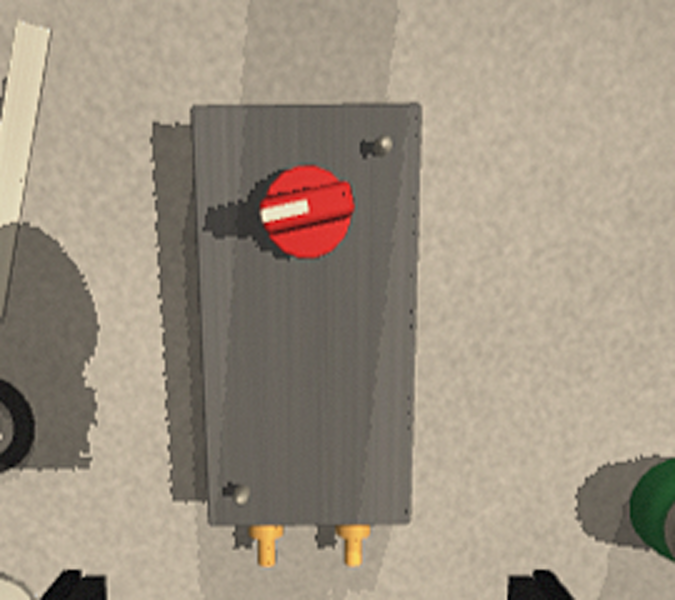

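The wrist view shows the block: pins at crop (385,145) and (242,493), and the pointer at crop (285,211) pointing to the -y side (image left).

Run:
```python
from h import *
import pickle; w=pickle.load(open("w2.pkl","rb")); im=w["img"]
for (u,v) in ((284,58),(227,197)):
    p=im[v-9:v+10,u-9:u+10]; cv2.imwrite(f"pics/pin{v}.png",cv2.resize(p,None,fx=20,fy=20,interpolation=0))
a=cv2.imread("pics/pin58.png");b=cv2.imread("pics/pin197.png"); cv2.imwrite("pics/pins.png",np.hstack([a,b]))
h=cv2.cvtColor(im,cv2.COLOR_BGR2HSV)
m=(h[...,2]<118).astype(np.uint8)
# crop corners -> px
C=[(193,105),(420,103),(411,522),(210,524)]
P=np.array([onz(w,130+x/2.5-.3,y/2.5-.3,.05)[:2]*1000 for x,y in C]); print(P.round(1), P.mean(0))
print(np.linalg.norm(np.roll(P,-1,0)-P,axis=1))
A=onz(w,130+386/2.5-.3,143/2.5-.3,.066)*1000; B=onz(w,130+243/2.5-.3,491/2.5-.3,.066)*1000
print(A,B,(A+B)/2, np.linalg.norm(A-B), "expected",2*np.hypot(85,36), "yaw",np.degrees(np.arctan2(*(B-A)[[1,0]])-np.arctan2(-36,85)))
yaw=np.degrees(np.arctan2(*(P[3]-P[0])[[1,0]])),np.degrees(np.arctan2(*(P[2]-P[1])[[1,0]])); print(yaw)
# pointer / knob
x=lambda X,Y,z:onz(w,130+X/2.5-.3,Y/2.5-.3,z)[:2]*1000
wm=((h[...,1]<60)&(h[...,2]>170)).astype(np.uint8); wm[:, :230]=0; wm[:,260:]=0; wm[:75]=0; wm[95:]=0
ys,xs=np.nonzero(wm); print("ptr",xs.mean(),ys.mean(),len(xs))
print("knob axis disc", x(307,212,.066), "ptr c", onz(w,xs.mean(),ys.mean(),.104)*1000)
(vx,vy,x0,y0)=cv2.fitLine(np.array([xs,ys]).T.astype(np.float32),2,0,.01,.01).ravel()
a=onz(w,x0-5*vx,y0-5*vy,.104);b=onz(w,x0+5*vx,y0+5*vy,.104); print("ptr line yaw",np.degrees(np.arctan2((b-a)[1],(b-a)[0])))
print("tool x yaw",np.degrees(np.arctan2(.244,.970)))
```

```text
[[475.7  93.7]
 [448.6 197.7]
 [649.3 251.2]
 [677.  145.8]] [562.66386009 172.11943519]
[107.4363863  207.72977111 109.00888306 207.9936666 ]
[471.99957095 185.97164148  66.        ] [650.01527937 159.22969358  66.        ] [561.00742516 172.60066753  66.        ] 180.01312235997412 expected 184.61852561430555 yaw 14.410858854433068
(np.float64(14.497598344630461), np.float64(14.93113052186988))
ptr 243.35526315789474 84.09210526315789 76
knob axis disc [510.01367288 158.02669739] ptr c [514.49454667 149.11119973 104.        ]
ptr line yaw 116.55444556090448
tool x yaw 14.119602933134908
```

View pics/pins.png

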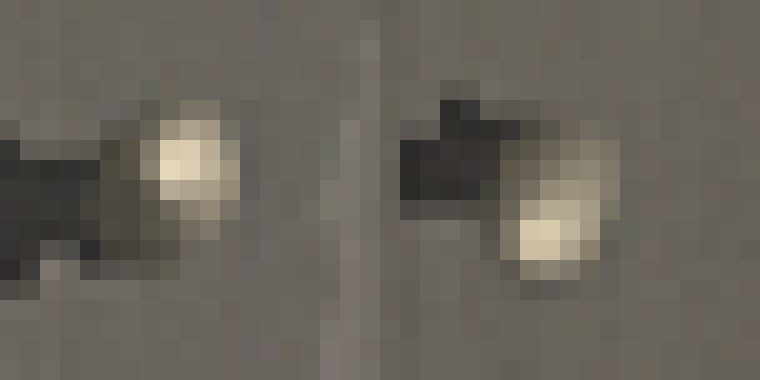

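Run:
```python
from h import *
import pickle; w=pickle.load(open("w2.pkl","rb")); im=w["img"]
A=onz(w,283.8,56.8,.066)*1000; B=onz(w,225.9,199.3,.066)*1000
print(A,B,(A+B)/2, np.linalg.norm(A-B), "yaw",np.degrees(np.arctan2(*(B-A)[[1,0]])-np.arctan2(-36,85)))
h=cv2.cvtColor(im,cv2.COLOR_BGR2HSV).astype(int)
red=(((h[...,0]<8)|(h[...,0]>172))&(h[...,1]>140)).astype(np.uint8)
red[:60]=0; red[110:]=0
cn,_=cv2.findContours(red,0,1); q=max(cn,key=cv2.contourArea)
print(cv2.boundingRect(q), cv2.minEnclosingCircle(q))
# edges: intensity row/col profiles
g=cv2.cvtColor(im,cv2.COLOR_BGR2GRAY).astype(int)
for v in (60,120,180): print(v, g[v,198:222].tolist(), g[v,288:306].tolist())
for u in (230,260,285): print(u,g[34:50,u].tolist(),g[200:220,u].tolist())
c=cam("top"); 
for X in ([.5615,.1725,.05],): print(proj(c,X))
```

```text
[471.98115039 185.60802716  66.        ] [654.51139983 158.93419047  66.        ] [563.24627511 172.27110881  66.        ] 184.46892834365354 yaw 14.640086021684207
(234, 66, 38, 37) ((252.9695587158203, 83.84782409667969), 19.355985641479492)
60 [97, 103, 103, 97, 105, 105, 102, 102, 101, 73, 111, 108, 113, 111, 110, 106, 107, 112, 111, 109, 111, 115, 114, 109] [101, 103, 104, 110, 115, 108, 110, 112, 110, 108, 152, 189, 189, 185, 183, 181, 179, 185]
120 [104, 106, 102, 102, 104, 105, 102, 79, 84, 85, 84, 62, 96, 110, 110, 111, 109, 108, 110, 112, 114, 109, 111, 111] [111, 114, 114, 110, 109, 110, 114, 107, 122, 183, 178, 178, 174, 176, 173, 177, 179, 175]
180 [95, 101, 101, 102, 103, 103, 99, 99, 99, 95, 84, 85, 83, 76, 74, 115, 111, 110, 110, 110, 95, 103, 103, 101] [116, 114, 111, 110, 112, 110, 124, 183, 177, 174, 174, 178, 182, 183, 184, 184, 177, 173]
230 [156, 155, 152, 154, 153, 154, 156, 139, 90, 95, 99, 98, 100, 100, 99, 101] [99, 102, 102, 102, 100, 102, 102, 101, 101, 96, 86, 93, 96, 91, 88, 79, 80, 95, 90, 121]
260 [157, 153, 156, 158, 157, 158, 165, 145, 82, 100, 98, 101, 99, 99, 99, 100] [103, 105, 104, 105, 106, 102, 102, 106, 106, 97, 81, 85, 82, 86, 82, 83, 79, 76, 121, 169]
285 [181, 180, 181, 179, 167, 163, 167, 123, 89, 103, 103, 102, 102, 102, 102, 101] [112, 112, 109, 110, 113, 112, 110, 111, 107, 114, 149, 167, 166, 162, 161, 158, 169, 184, 181, 179]
[197.98703493 173.63484215]
```

Call:
play_rows(deltas=[0, -12.7, 10, -33.7, 0, 0, -12.7, 10, -33.7, 0, 0, -12.7, 10, -33.7, 0, 0, -12.7, 10, -33.7, 0, 0, -12.7, 10, -33.7, 0, 0, -12.7, 10, -33.7, 0, 0, -12.7, 10, -33.7, 0, 0, -12.7, 10, -33.7, 0, 0, -12.7, 10, -33.7, 0, 0, -12.7, 10, -33.7, 0])

```text
time_s: 5.55
tcp_pos: [0.5651, -0.176, 0.2024]
ee_rot: [[0.97, 0.0, -0.244], [0.244, -0.0, 0.97], [0.0, -1.0, -0.0]]
wrist_force: [0.8, -0.0, 0.1]
gripper_width: 1.0
```

Call:
play_rows(deltas=[0, 0, 0, 0, 0.12, 0, 0, 0, 0, 0.12, 0, 0, 0, 0, 0.12, 0, 0, 0, 0, 0.11, 0, 0, 20, 0, 0, 0, 0, 20, 0, 0, 0, 0, 20, 0, 0, 0, 0, 20, 0, 0, 0, 0, 20, 0, 0, 0, 0, 0, 0, 0])

```text
time_s: 6.55
tcp_pos: [0.5633, -0.1743, 0.0997]
ee_rot: [[0.975, -0.006, 0.222], [-0.222, 0.001, 0.975], [-0.006, -1.0, -0.001]]
wrist_force: [0.0, -0.7, 0.0]
gripper_width: 1.002
```

Run:
```python
from h import *
s=r.sense(); R=s["ee_rot"]; print(s["time_s"],s["tcp_pos"],s["joints"].round(1),R.round(4).tolist())
yaw=np.degrees(np.arctan2(R[1,0],R[0,0])); print(yaw)
t=np.array([.5656,-.1743,.013]); d=R.T@(t-s["tcp_pos"])*1000; print("delta tool",d)
w=cam("wrist"); cv2.imwrite("pics/w3.png",w["img"])
```

```text
6.55 [ 0.56332331 -0.17432456  0.09970536] [-1.500e+00  2.530e+01 -1.360e+01 -1.000e-01 -5.140e+01 -1.013e+02] [[0.975, -0.0063, 0.222], [-0.222, 0.0009, 0.9751], [-0.0063, -1.0, -0.0005]]
-12.825571201203516
delta tool [ 2.76350826 86.68929939  0.5757207 ]
```

View pics/w3.png

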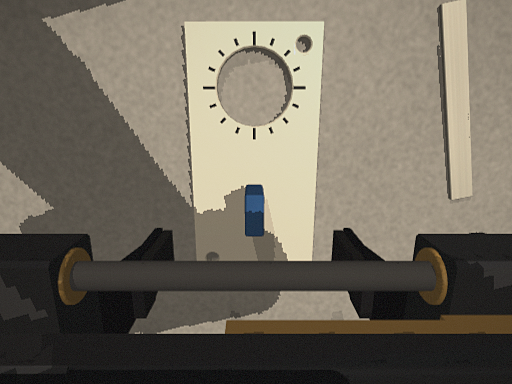

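The handle is at (255,210), centred between the fingers. I descend.

Call:
play_rows(deltas=[0, 0, 14, 0, 0, 0, 0, 14, 0, 0, 0, 0, 14, 0, 0, 0, 0, 14, 0, 0, 0, 0, 14, 0, 0, 0, 0, 8, 0, 0, 0, 0, 5, 0, 0, 0, 0, 0, 0, 0, 0, 0, 0, 0, 0, 0, 0, 0, 0, 0])

```text
time_s: 7.6
tcp_pos: [0.566, -0.1747, 0.0203]
ee_rot: [[0.975, 0.001, 0.221], [-0.221, -0.0, 0.975], [0.001, -1.0, 0.0]]
wrist_force: [0.7, -0.0, 0.3]
gripper_width: 1.006
```

Run:
```python
from h import *
s=r.sense(); R=s["ee_rot"]; print(s["time_s"],s["tcp_pos"],R.round(4).tolist(),s["wrist_force"])
t=np.array([.5656,-.1743,.013]); d=R.T@(t-s["tcp_pos"])*1000; print("delta tool",d)
w=cam("wrist"); cv2.imwrite("pics/w4.png",w["img"])
```

```text
7.6 [ 0.56596626 -0.17468384  0.02034953] [[0.9752, 0.0015, 0.2212], [-0.2212, -0.0002, 0.9752], [0.0015, -1.0, 0.0001]] [ 0.70194701 -0.03945185  0.30817518]
delta tool [-0.45298362  7.34890961  0.29232925]
```

View pics/w4.png

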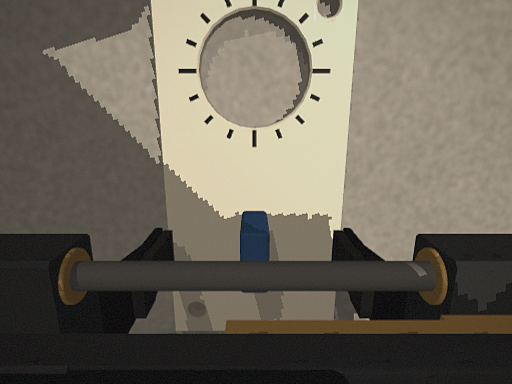

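Call:
play_rows(deltas=[0, 0, 4, 0, 0, 0, 0, 3, 0, 0, 0, 0, 0, 0, 0, 255, 0, 0, 0, 0, 255, 0, 0, 0, 0, 255, 0, 0, 0, 0, 255, 0, 0, 0, 0, 255, 0, 0, 0, 0, 255, 0, 0, 0, 0, 255, 0, 0, 0, 0])

```text
time_s: 8.65
tcp_pos: [0.5654, -0.1746, 0.0126]
ee_rot: [[0.975, -0.0, 0.221], [-0.221, 0.0, 0.975], [-0.0, -1.0, 0.0]]
wrist_force: [0.2, 0.1, -0.2]
gripper_width: 0.448
```

Run:
```python
from h import *
s=r.sense(); R=s["ee_rot"]; print(s["time_s"],s["tcp_pos"],R.round(4).tolist(),s["wrist_force"],s["gripper_width"])
w=cam("wrist"); cv2.imwrite("pics/w5.png",w["img"])
```

```text
8.65 [ 0.5653672  -0.17461907  0.0125501 ] [[0.9752, -0.0, 0.2214], [-0.2214, 0.0, 0.9752], [-0.0, -1.0, 0.0]] [ 0.23324064  0.10046783 -0.20214101] 0.448181266512494
```

View pics/w5.png

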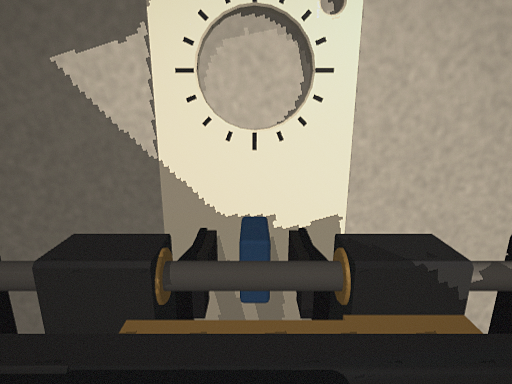

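Still closing; I wait a bit longer, then lift slightly.

Call:
play_rows(deltas=[255, 0, 0, 0, 0, 255, 0, 0, 0, 0, 255, 0, 0, 0, 0, 255, 0, 0, 0, 0, 255, 0, 0, 0, 0, 255, 0, 0, 0, 0, 255, 0, 0, 0, 0, 255, 0, 0, 0, 0, 255, 0, 0, 0, 0, 255, 0, 0, 0, 0])

```text
time_s: 9.7
tcp_pos: [0.5654, -0.1745, 0.0125]
ee_rot: [[0.975, 0.0, 0.221], [-0.221, 0.0, 0.975], [0.0, -1.0, 0.0]]
wrist_force: [0.3, 1.3, -0.5]
gripper_width: 0.16
```

Run:
```python
from h import *
s=r.sense(); R=s["ee_rot"]; print(s["time_s"],s["tcp_pos"],R.round(4).tolist(),s["wrist_force"],s["gripper_width"],87*s["gripper_width"])
w=cam("wrist"); cv2.imwrite("pics/w6.png",w["img"])
```

```text
9.7 [ 0.56543531 -0.17454073  0.01253479] [[0.9752, 0.0001, 0.2213], [-0.2213, 0.0001, 0.9752], [0.0001, -1.0, 0.0001]] [ 0.30689108  1.29422306 -0.46965392] 0.16018146505320363 13.935787459628717
```

View pics/w6.png

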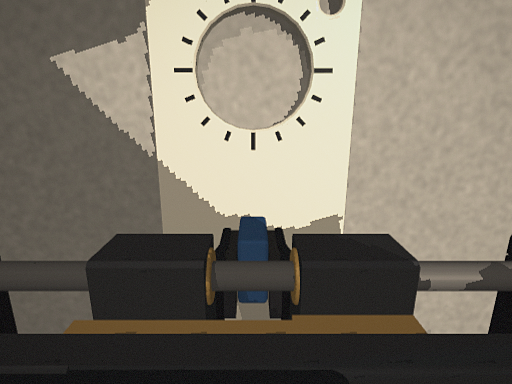

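Call:
play_rows(deltas=[255, 0, -5, 0, 0, 255, 0, -8, 0, 0, 255, 0, -12, 0, 0, 255, 0, -15, 0, 0, 255, 0, -20, 0, 0, 255, 0, -25, 0, 0, 255, 0, -25, 0, 0, 255, 0, -25, 0, 0, 255, 0, -25, 0, 0, 255, 0, -20, 0, 0])

```text
time_s: 10.75
tcp_pos: [0.5655, -0.1747, 0.1953]
ee_rot: [[0.975, 0.003, 0.221], [-0.221, -0.0, 0.975], [0.003, -1.0, 0.0]]
wrist_force: [0.3, -0.7, -3.7]
gripper_width: 0.16
```

Run:
```python
from h import *
s=r.sense(); R=s["ee_rot"]; print(s["time_s"],s["tcp_pos"],R.round(4).tolist(),s["wrist_force"],s["moment"],s["gripper_width"])
w=cam("wrist"); cv2.imwrite("pics/w7.png",w["img"])
c=cam("scene"); cv2.imwrite("pics/s7.png",cv2.resize(c["img"][150:300,150:350],None,fx=4,fy=4,interpolation=cv2.INTER_CUBIC))
```

```text
10.75 [ 0.56546287 -0.17472298  0.19534113] [[0.9752, 0.0025, 0.2213], [-0.2213, -0.0003, 0.9752], [0.0025, -1.0, 0.0003]] [ 0.33383169 -0.74416706 -3.71674765] [-0.09315653 -0.06419754  0.0171325 ] 0.1604422745053501
```

View pics/w7.png

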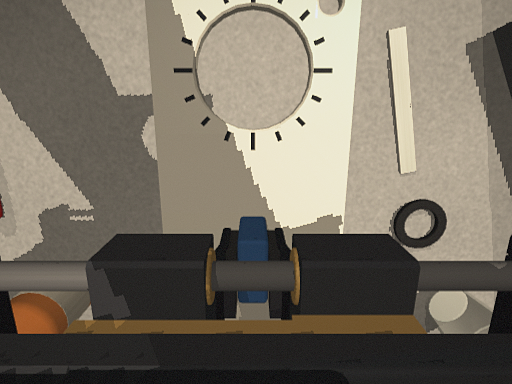

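View pics/s7.png

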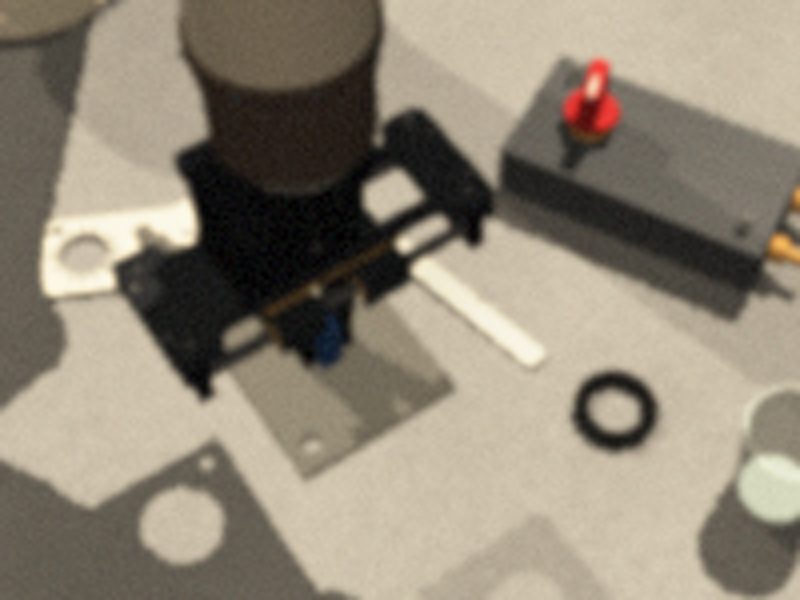

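The wrist view is unchanged after the lift, so there was no slip or tilt. I carry the plate over the block.

Call:
play_rows(deltas=[255, -4.8, 0, 15, 0, 255, -4.8, 0, 25, 0, 255, -4.8, 0, 35, 0, 255, -4.8, 0, 40, 0, 255, -4.8, 0, 40, 0, 255, -4.8, 0, 40, 0, 255, -4.8, 0, 40, 0, 255, -4.8, 0, 40, 0, 255, -4.8, 0, 35, 0, 255, -4.8, 0, 25, 0])

```text
time_s: 11.85
tcp_pos: [0.5914, 0.1654, 0.1906]
ee_rot: [[0.976, -0.003, 0.22], [-0.22, -0.001, 0.976], [-0.003, -1.0, -0.002]]
wrist_force: [0.6, 0.6, -2.9]
gripper_width: 0.156
```

Call:
play_rows(deltas=[255, 0, 0, 14, 0, 255, 0, 0, 5, -0.05, 255, 0, 0, 0, -0.09, 255, 0, 0, 0, -0.1, 255, 0, 0, 0, -0.1, 255, 0, 0, 0, -0.09, 255, 0, 0, 0, -0.048, 255, 0, 0, 0, 0, 255, 0, 0, 0, 0, 255, 0, 0, 0, 0])

```text
time_s: 12.85
tcp_pos: [0.5967, 0.181, 0.1921]
ee_rot: [[0.968, -0.001, -0.251], [0.251, -0.0, 0.968], [-0.001, -1.0, -0.0]]
wrist_force: [0.5, 0.8, -2.7]
gripper_width: 0.159
```

```bash
cat > st.py <<'E'
from h import *
s=r.sense(); R=s["ee_rot"]; print(s["time_s"],(s["tcp_pos"]*1000).round(1),R.round(4).tolist(),"F",s["wrist_force"].round(2),"M",s["moment"].round(3),s["gripper_width"])
print("yaw",np.degrees(np.arctan2(R[1,0],R[0,0])))
E
python3 - <<'E'
from st import *
t=np.array([.5970,.1811,.1]); print("delta tool",R.T@(t-s["tcp_pos"])*1000)
w=cam("wrist"); cv2.imwrite("pics/w8.png",w["img"])
c=cam("scene"); cv2.imwrite("pics/s8.png",cv2.resize(c["img"][110:260,220:420],None,fx=4,fy=4,interpolation=cv2.INTER_CUBIC))
E
```

```text
12.85 [596.7 181.  192.1] [[0.968, -0.0007, -0.2511], [0.2511, -0.0004, 0.968], [-0.0008, -1.0, -0.0002]] F [ 0.51  0.83 -2.68] M [ 0.032 -0.078 -0.02 ] 0.15920348154430408
yaw 14.542206192160835
delta tool [3.75525691e-01 9.21435758e+01 4.25121736e-03]
```

View pics/w8.png

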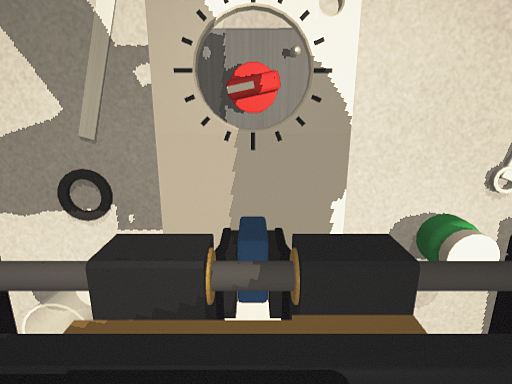

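View pics/s8.png

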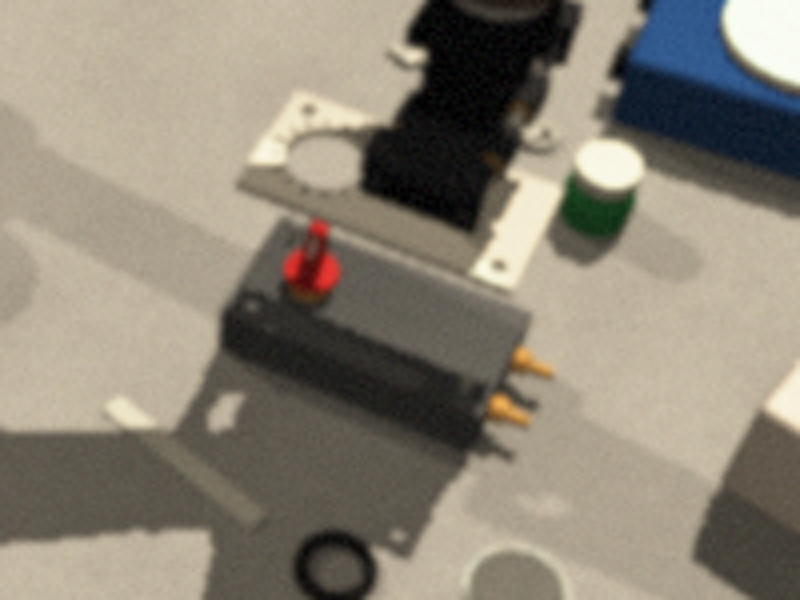

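Run:
```python
from st import *
w=cam("wrist"); im=w["img"]; p=im[35:65,275:315]; cv2.imwrite("pics/pinz.png",cv2.resize(p,None,fx=14,fy=14,interpolation=0))
print("pin pred px",proj(w,[.472,.1856,.066]),"knob disc pred",proj(w,[.510,.1584,.066]), "knob top pred", proj(w,[.510,.1584,.104]))
zt=s["tcp_pos"][2]-.0125+.008
ax=R[:,0]
oc=s["tcp_pos"]-ax*.0899; oc[2]=zt; print("opening pred px",proj(w,oc))
h1=s["tcp_pos"]+ax*(-.0349-.085)+R[:,2]*.036; h1[2]=zt; print("hole1 pred px",proj(w,h1))
h=cv2.cvtColor(im,cv2.COLOR_BGR2HSV).astype(int)
red=(((h[...,0]<8)|(h[...,0]>172))&(h[...,1]>120)).astype(np.uint8); red[120:]=0; red[:55]=0
cn,_=cv2.findContours(red,0,1); q=max(cn,key=cv2.contourArea); print(cv2.boundingRect(q),cv2.minEnclosingCircle(q))
cv2.imwrite("pics/open8.png",cv2.resize(im[0:160,170:345],None,fx=3.5,fy=3.5,interpolation=cv2.INTER_CUBIC))
```

```text
12.95 [596.8 181.2 192.4] [[0.9679, -0.0003, -0.2515], [0.2515, -0.0001, 0.9679], [-0.0004, -1.0, -0.0]] F [-0.04 -0.19 -2.84] M [ 0.024 -0.075  0.028] 0.15604922094301013
yaw 14.567361088298602
pin pred px [296.71747873  49.15383881] knob disc pred [253.38404961  87.28502274] knob top pred [253.53474665  84.00365288]
opening pred px [254.53580478  70.98988303]
hole1 pred px [332.52143351   1.62185504]
(226, 62, 54, 51) ((253.3177490234375, 84.927734375), 27.47428321838379)
```

View pics/pinz.png

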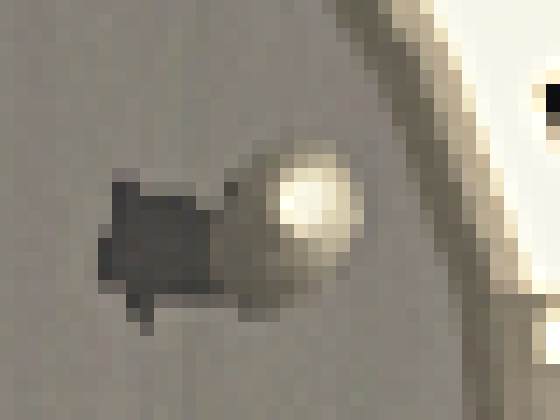

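View pics/open8.png

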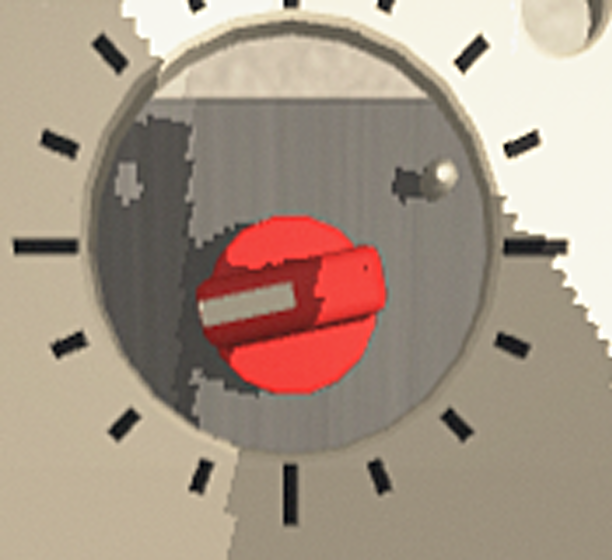

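The pin tip matches its prediction within 0.3 px. The plate's tick ring sits about 1 mm toward tool -z from nominal, because the pinch centred it, so I add 1 mm in tool z while lowering to just above the pins.

Call:
play_rows(deltas=[255, 0.1, 6, 0.5, 0, 255, 0.1, 12, 0.5, 0, 255, 0, 16, 0, 0, 255, 0, 16, 0, 0, 255, 0, 16, 0, 0, 255, 0, 16, 0, 0, 255, 0, 14, 0, 0, 255, 0, 8, 0, 0, 255, 0, 4, 0, 0, 255, 0, 0, 0, 0])

```text
time_s: 14.0
tcp_pos: [0.5968, 0.1822, 0.0841]
ee_rot: [[0.968, -0.001, -0.252], [0.252, -0.0, 0.968], [-0.001, -1.0, -0.0]]
wrist_force: [0.7, -0.4, -2.2]
gripper_width: 0.158
```

Run:
```python
from st import *
w=cam("wrist"); im=w["img"]; cv2.imwrite("pics/w9.png",w["img"])
cv2.imwrite("pics/hole9.png",cv2.resize(im[0:40,300:365],None,fx=10,fy=10,interpolation=0))
c=cam("scene"); cv2.imwrite("pics/s9.png",cv2.resize(c["img"][130:250,250:400],None,fx=5,fy=5,interpolation=cv2.INTER_CUBIC))
c=cam("top"); cv2.imwrite("pics/t9.png",cv2.resize(c["img"][110:230,150:250],None,fx=5,fy=5,interpolation=cv2.INTER_CUBIC))
```

```text
14.0 [596.8 182.2  84.1] [[0.9677, -0.0006, -0.2521], [0.2521, -0.0005, 0.9677], [-0.0007, -1.0, -0.0003]] F [ 0.67 -0.37 -2.18] M [-0.003 -0.014 -0.066] 0.15799962018485608
yaw 14.601849031291792
```

View pics/w9.png

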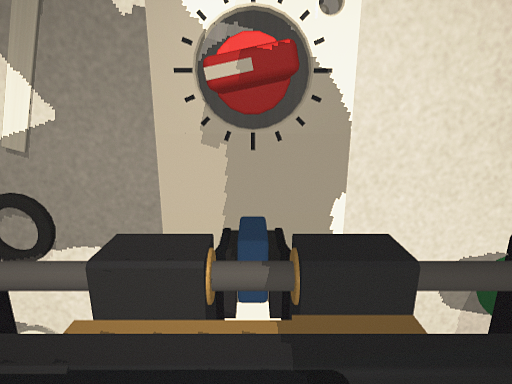

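View pics/hole9.png

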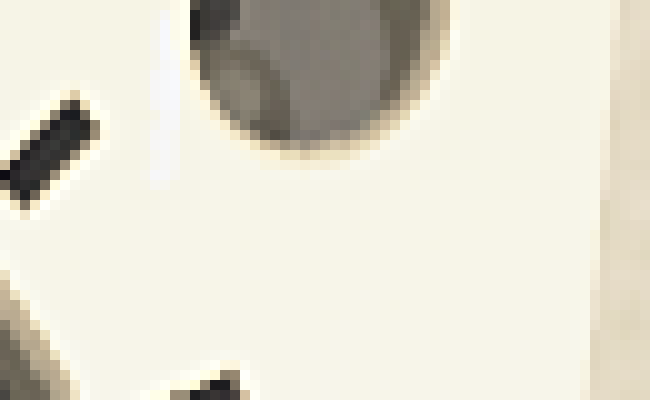

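View pics/s9.png

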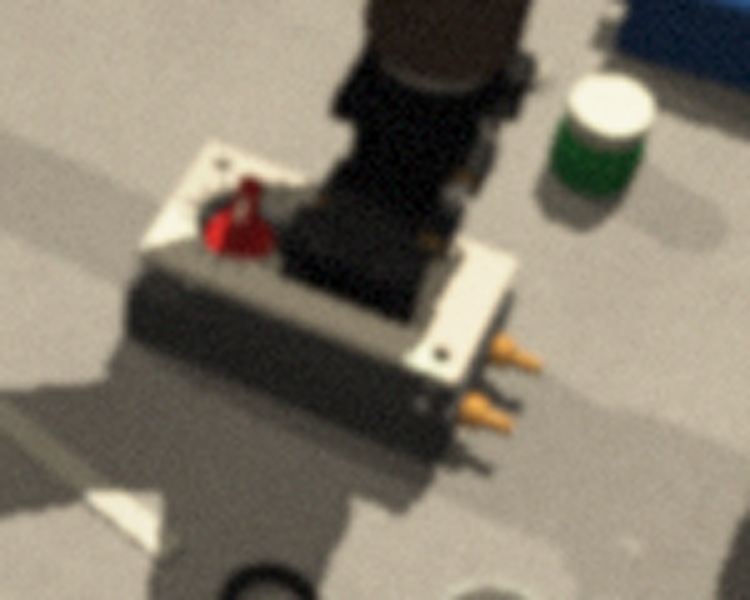

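View pics/t9.png

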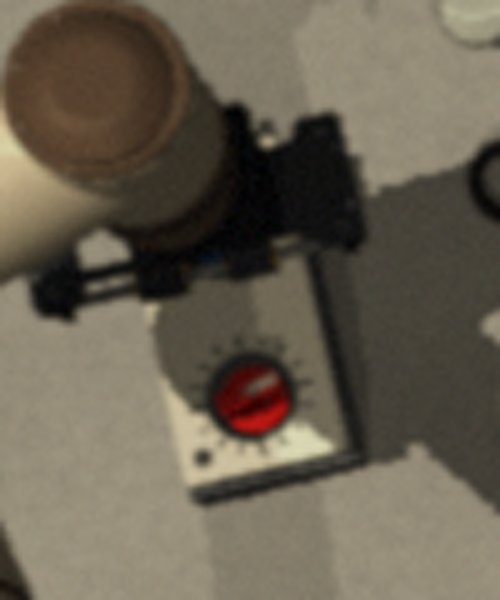

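Run:
```python
from st import *
w=cam("wrist"); im=w["img"]
for dz in (.066,.062,.050): print("pin pred px",dz,proj(w,[.472,.1856,dz]))
b=np.array([.5632,.1723,.05]); x=np.array([np.cos(np.radians(14.62)),np.sin(np.radians(14.62)),0]); y=np.array([-x[1],x[0],0])
P=b-.085*x+.036*y; print(P); P[2]=.066; print(proj(w,P))
zt=s["tcp_pos"][2]-.0125+.008; ax=R[:,0]
for off in (0,-.001): 
  h1=s["tcp_pos"]+ax*(-.0349-.085)+R[:,2]*(.036+off); h1[2]=zt; print("hole1 pred px",proj(w,h1))
  h1[2]-=.008;print(" bottom",proj(w,h1))
g=im[0:18,314:350].max(2).astype(int)
g=np.clip((g-40)*2,0,255).astype(np.uint8)
cv2.imwrite("pics/hole9b.png",cv2.resize(im[0:18,314:350].astype(float).clip(0,130)*1.9,None,fx=20,fy=20,interpolation=0))
# ring centre via dark ticks / opening
cv2.imwrite("pics/open9.png",cv2.resize(im[0:160,170:345],None,fx=3.5,fy=3.5,interpolation=cv2.INTER_CUBIC))
```

```text
14.15 [597.5 182.5  85.4] [[0.9677, 0.0016, -0.2523], [0.2523, 0.0007, 0.9677], [0.0017, -1.0, 0.0003]] F [-0.4   1.17 -1.72] M [-0.015 -0.047 -0.018] 0.1567241878095357
yaw 14.611324685106673
pin pred px 0.066 [322.88971341   9.21617892]
pin pred px 0.062 [321.25223657  11.5036094 ]
pin pred px 0.05 [316.76600784  17.77052939]
[0.47186555 0.18567975 0.05      ]
[323.12223342   8.97238848]
hole1 pred px [332.64540877   1.4336029 ]
 bottom [328.67123698   6.69605763]
hole1 pred px [330.47867277   1.43402231]
 bottom [326.61168402   6.69645827][ WARN:0@1.736] global loadsave.cpp:1063 imwrite_ Unsupported depth image for selected encoder is fallbacked to CV_8U.
```

View pics/hole9b.png

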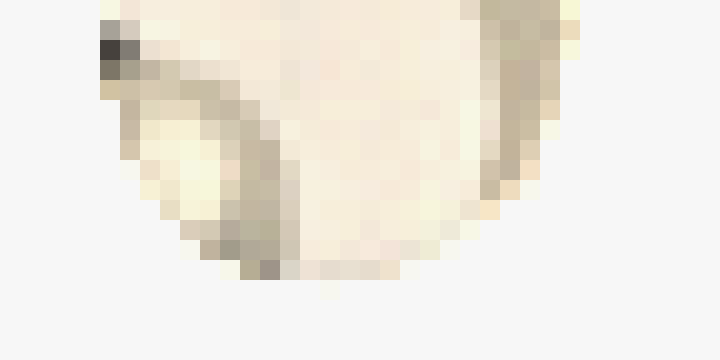

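View pics/open9.png

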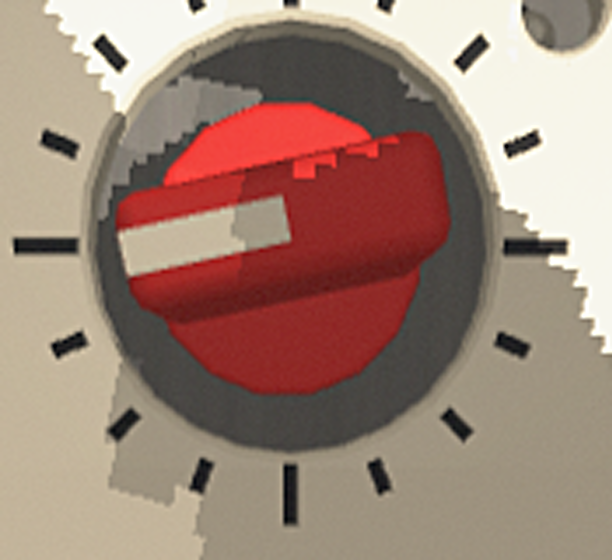

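Plate hole 1 (about (330,1)) and the pin tip (about (323,9), 12 mm lower) coincide within about 0.5 mm once perspective is accounted for. I lower slowly.

Call:
play_rows(deltas=[255, 0, 2, 0, 0, 255, 0, 2, 0, 0, 255, 0, 2, 0, 0, 255, 0, 2, 0, 0, 255, 0, 2, 0, 0, 255, 0, 2, 0, 0, 255, 0, 2, 0, 0, 255, 0, 2, 0, 0, 255, 0, 0, 0, 0, 255, 0, 0, 0, 0])

```text
time_s: 15.2
tcp_pos: [0.5969, 0.1822, 0.0685]
ee_rot: [[0.968, -0.0, -0.252], [0.252, -0.0, 0.968], [-0.0, -1.0, -0.0]]
wrist_force: [0.7, -0.1, -2.9]
gripper_width: 0.158
```

Run:
```python
from st import *
w=cam("wrist"); im=w["img"]
cv2.imwrite("pics/open10.png",cv2.resize(im[0:160,170:345],None,fx=3.5,fy=3.5,interpolation=cv2.INTER_CUBIC))
```

```text
15.2 [596.9 182.2  68.5] [[0.9677, -0.0001, -0.2521], [0.2521, -0.0001, 0.9677], [-0.0001, -1.0, -0.0001]] F [ 0.68 -0.11 -2.86] M [-0.012 -0.089  0.018] 0.15784963860136872
yaw 14.601522302544486
```

View pics/open10.png

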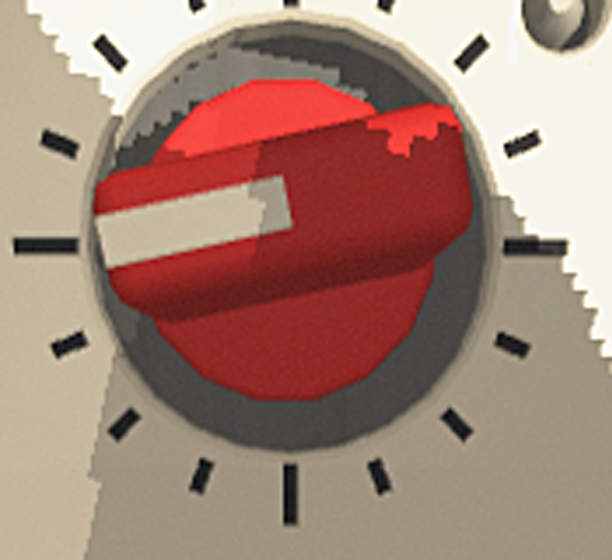

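The pins are in the holes with no contact force (Fz is still just the weight). I lower the last 6 mm.

Call:
play_rows(deltas=[255, 0, 1, 0, 0, 255, 0, 1, 0, 0, 255, 0, 1, 0, 0, 255, 0, 1, 0, 0, 255, 0, 1, 0, 0, 255, 0, 0.5, 0, 0, 255, 0, 0.5, 0, 0, 255, 0, 0, 0, 0, 255, 0, 0, 0, 0, 255, 0, 0, 0, 0])

```text
time_s: 16.25
tcp_pos: [0.5969, 0.1822, 0.0626]
ee_rot: [[0.968, 0.0, -0.252], [0.252, 0.0, 0.968], [0.0, -1.0, 0.0]]
wrist_force: [0.2, -0.5, -2.2]
gripper_width: 0.161
```

Run:
```python
from st import *
w=cam("wrist"); im=w["img"]
cv2.imwrite("pics/open11.png",cv2.resize(im[0:160,170:345],None,fx=3.5,fy=3.5,interpolation=cv2.INTER_CUBIC))
c=cam("scene"); cv2.imwrite("pics/s11.png",cv2.resize(c["img"][130:250,250:400],None,fx=5,fy=5,interpolation=cv2.INTER_CUBIC))
```

```text
16.25 [596.9 182.2  62.6] [[0.9677, 0.0001, -0.252], [0.252, 0.0, 0.9677], [0.0001, -1.0, 0.0]] F [ 0.16 -0.51 -2.15] M [0.042 0.025 0.02 ] 0.16113000786367906
yaw 14.598781606556452
```

View pics/s11.png

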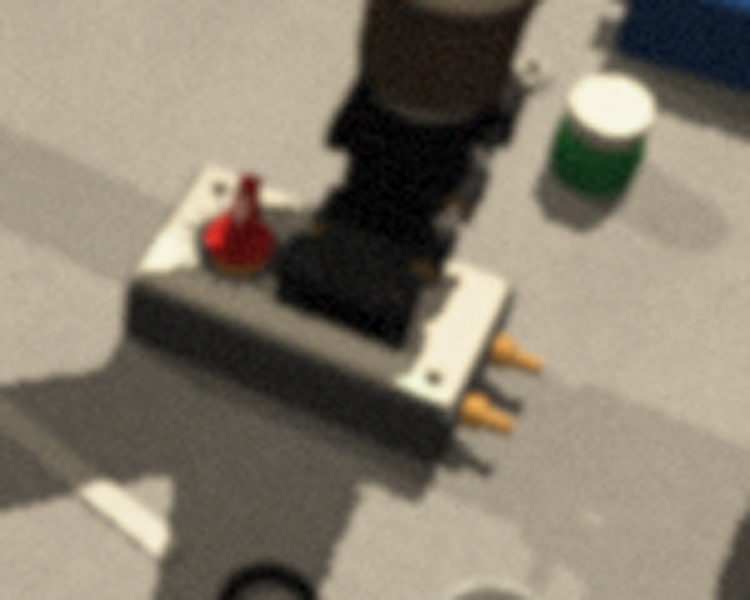

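View pics/open11.png

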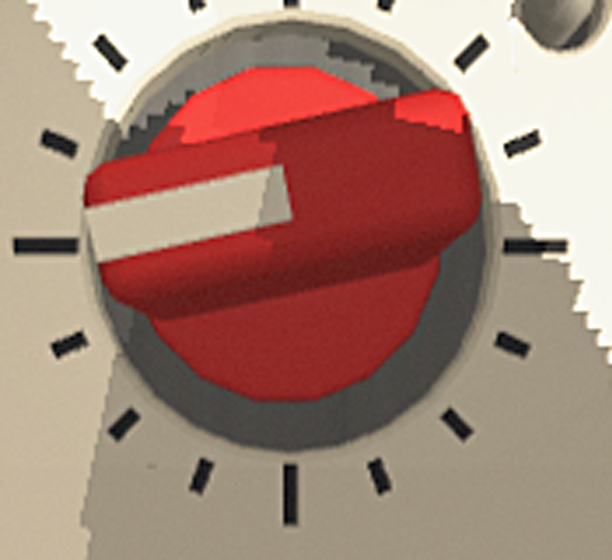

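Call:
play_rows(deltas=[255, 0, 0.3, 0, 0, 255, 0, 0.3, 0, 0, 255, 0, 0.2, 0, 0, 255, 0, 0, 0, 0, 255, 0, 0, 0, 0, 255, 0, 0, 0, 0, 255, 0, 0, 0, 0, 255, 0, 0, 0, 0, 255, 0, 0, 0, 0, 255, 0, 0, 0, 0])

```text
time_s: 17.35
tcp_pos: [0.5969, 0.1823, 0.0626]
ee_rot: [[0.968, 0.0, -0.252], [0.252, 0.0, 0.968], [0.0, -1.0, -0.0]]
wrist_force: [-3.5, 0.2, 5.7]
gripper_width: 0.161
```

Contact: Fz went from -2.9 to +5.7 N and z is stuck at 62.6 mm, so the plate is on the block. I let go.

Call:
play_rows(deltas=[150, 0, 0, 0, 0, 150, 0, 0, 0, 0, 150, 0, 0, 0, 0, 150, 0, 0, 0, 0, 150, 0, 0, 0, 0, 150, 0, 0, 0, 0, 150, 0, 0, 0, 0, 150, 0, 0, 0, 0, 150, 0, 0, 0, 0, 150, 0, 0, 0, 0])

```text
time_s: 18.35
tcp_pos: [0.5969, 0.1823, 0.0618]
ee_rot: [[0.968, 0.0, -0.252], [0.252, 0.0, 0.968], [0.0, -1.0, 0.0]]
wrist_force: [0.2, -0.9, 0.7]
gripper_width: 0.41
```

Run:
```python
from st import *
w=cam("wrist"); im=w["img"]
cv2.imwrite("pics/w12.png",im)
```

```text
18.35 [596.9 182.3  61.8] [[0.9677, 0.0001, -0.2521], [0.2521, 0.0, 0.9677], [0.0001, -1.0, 0.0]] F [ 0.21 -0.9   0.67] M [ 0.012  0.012 -0.025] 0.4103001368183055
yaw 14.599345242358423
```

View pics/w12.png

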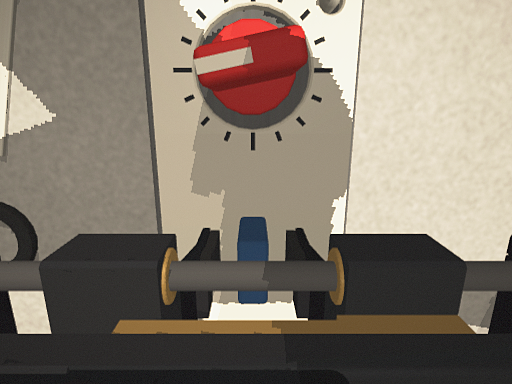

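Call:
play_rows(deltas=[150, 0, -3, 0, 0, 150, 0, -5, 0, 0, 150, 0, -10, 0, 0, 150, 0, -16, 0, 0, 150, 0, -22, 0, 0, 150, 0, -26, 0, 0, 150, 0, -26, 0, 0, 150, 0, -20, 0, 0, 150, 0, -10, 0, 0, 150, 0, 0, 0, 0])

```text
time_s: 19.4
tcp_pos: [0.5976, 0.1826, 0.2019]
ee_rot: [[0.968, 0.004, -0.252], [0.252, 0.002, 0.968], [0.004, -1.0, 0.001]]
wrist_force: [-0.2, 0.4, -0.7]
gripper_width: 0.416
```

Run:
```python
from st import *
w=cam("wrist"); im=w["img"]
cv2.imwrite("pics/w13.png",cv2.resize(im[0:240,130:400],None,fx=2.5,fy=2.5,interpolation=cv2.INTER_CUBIC))
c=cam("scene"); cv2.imwrite("pics/s13.png",cv2.resize(c["img"][130:250,250:400],None,fx=5,fy=5,interpolation=cv2.INTER_CUBIC))
h=cv2.cvtColor(im,cv2.COLOR_BGR2HSV).astype(int)
print(s["time_s"])
import pickle; pickle.dump(w,open("w13.pkl","wb"))
```

```text
19.4 [597.6 182.6 201.9] [[0.9677, 0.0036, -0.2521], [0.2521, 0.0019, 0.9677], [0.004, -1.0, 0.001]] F [-0.23  0.44 -0.73] M [0.01  0.019 0.06 ] 0.4158522748933833
yaw 14.602264010592783
19.4
```

View pics/w13.png

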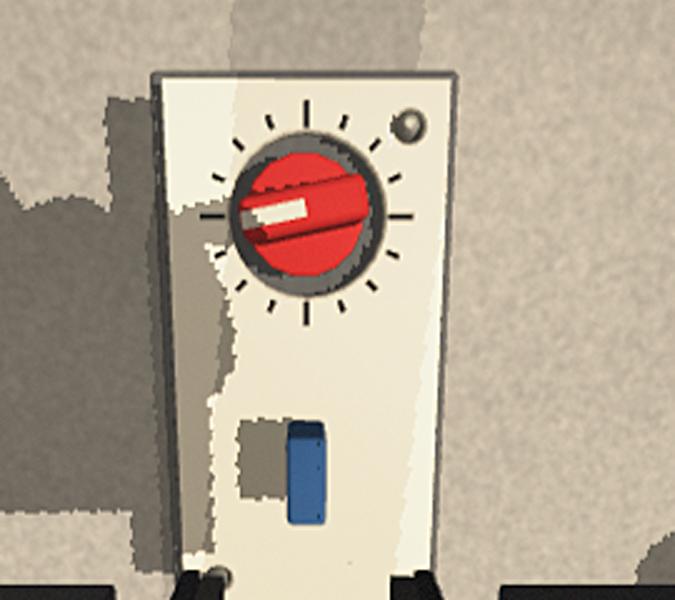

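View pics/s13.png

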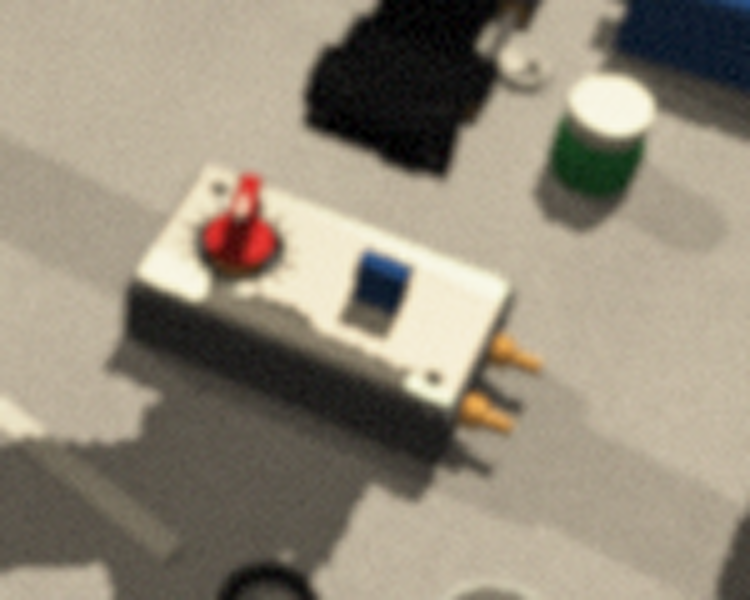

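The plate lies flat with both pins through it. I measure its size at z=58 mm as a flushness check, and the bar angle.

Run:
```python
from h import *
import pickle; w=pickle.load(open("w13.pkl","rb"))
q=lambda X,Y,z:onz(w,130+X/2.5-.3,Y/2.5-.3,z)[:2]*1000
ang=lambda a,b:np.degrees(np.arctan2(*(b-a)[::-1]))
for z in (.056,.058,.060):
    print(z,"plate width at -x",np.linalg.norm(q(161,78,z)-q(454,78,z)),"ticks centre",(q(203,216,z)+q(411,216,z))/2,"tick angle",ang(q(203,216,z),q(411,216,z))-90)
for a,b in (((244,220.5),(304.5,207)),((243,212),(303,199)),((245,229),(306,215))):
    print("pointer yaw",ang(q(*b,.104),q(*a,.104)))
h=cv2.cvtColor(w["img"],cv2.COLOR_BGR2HSV)
```

```text
0.056 plate width at -x 102.06257314491685 ticks centre [509.47291657 158.80256622] tick angle 14.593457419828553
0.058 plate width at -x 101.40016735486874 ticks centre [509.58868691 158.83009892] tick angle 14.593457419828454
0.06 plate width at -x 100.73776156482059 ticks centre [509.70445725 158.85763161] tick angle 14.593457419828383
pointer yaw -63.51281919964912
pointer yaw -63.877695285948015
pointer yaw -63.152415691321295
```

Call:
play_rows(deltas=[150, -20, 0, 0, 0, 150, -30, 0, 0, 0, 150, -30, 0, 0, 0, 150, -10, 0, 0, 0, 150, 0, 0, 0, -0.13, 150, 0, 0, 0, -0.13, 150, 0, 0, 0, -0.13, 150, 0, 0, 0, -0.13, 150, 0, 0, 0, -0.13, 150, 0, 0, 0, -0.13])

```text
time_s: 20.5
tcp_pos: [0.5099, 0.1595, 0.1986]
ee_rot: [[0.506, -0.002, -0.862], [0.862, -0.001, 0.506], [-0.002, -1.0, 0.001]]
wrist_force: [0.2, 0.5, 1.1]
gripper_width: 0.411
```

Call:
play_rows(deltas=[150, 0, 0, 0, -0.13, 150, 0, 0, 0, -0.13, 150, 0, 0, 0, -0.13, 150, 0, 0, 0, -0.13, 150, 0, 0, 0, -0.13, 150, 0, 0, 0, -0.13, 150, 0, 0, 0, -0.13, 150, 0, 0, 0, -0.09, 150, 0, 0, 0, 0, 150, 0, 0, 0, 0])

```text
time_s: 21.5
tcp_pos: [0.5098, 0.1595, 0.199]
ee_rot: [[-0.446, -0.001, -0.895], [0.895, -0.001, -0.446], [-0.0, -1.0, 0.001]]
wrist_force: [-0.3, 0.5, -0.4]
gripper_width: 0.413
```

Run:
```python
from st import *
print(s["joints"].round(1))
t=np.array([.5098,.1595,.071]); print("delta tool",R.T@(t-s["tcp_pos"])*1000)
w=cam("wrist"); im=w["img"]; cv2.imwrite("pics/w14.png",im)
```

```text
21.5 [509.8 159.5 199. ] [[-0.4458, -0.001, -0.8951], [0.8951, -0.0007, -0.4458], [-0.0002, -1.0, 0.0012]] F [-0.28  0.47 -0.37] M [-0.     0.089  0.021] 0.41312545165406483
yaw 116.47240602690002
[ 34.8  14.4 -14.3  -0.  -61.4  -8.3]
delta tool [-1.07341279e-02  1.28034670e+02 -1.04154133e-01]
```

View pics/w14.png

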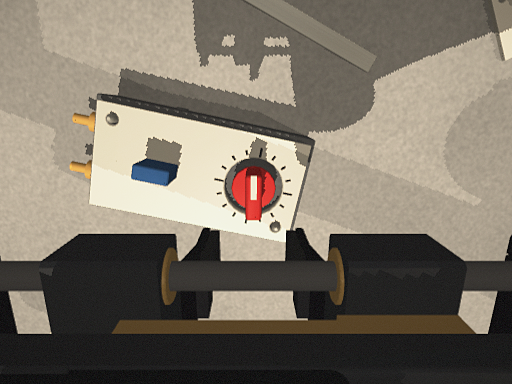

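The bar is aligned with the jaw plane and centred at x≈253. I descend over it.

Call:
play_rows(deltas=[150, 0, 10, 0, 0, 150, 0, 20, 0, 0, 150, 0, 20, 0, 0, 150, 0, 20, 0, 0, 150, 0, 18, 0, 0, 150, 0, 15, 0, 0, 150, 0, 12, 0, 0, 150, 0, 8, 0, 0, 150, 0, 5, 0, 0, 150, 0, 0, 0, 0])

```text
time_s: 22.55
tcp_pos: [0.5096, 0.1594, 0.0712]
ee_rot: [[-0.447, -0.001, -0.894], [0.894, -0.001, -0.447], [-0.0, -1.0, 0.001]]
wrist_force: [-0.2, 0.0, -0.8]
gripper_width: 0.413
```

Call:
play_rows(deltas=[255, 0, 0, 0, 0, 255, 0, 0, 0, 0, 255, 0, 0, 0, 0, 255, 0, 0, 0, 0, 255, 0, 0, 0, 0, 255, 0, 0, 0, 0, 255, 0, 0, 0, 0, 255, 0, 0, 0, 0, 255, 0, 0, 0, 0, 255, 0, 0, 0, 0])

```text
time_s: 23.55
tcp_pos: [0.5092, 0.1592, 0.0721]
ee_rot: [[-0.448, -0.001, -0.894], [0.894, -0.001, -0.448], [-0.0, -1.0, 0.001]]
wrist_force: [-4.2, -0.3, 5.8]
gripper_width: 0.155
```

Run:
```python
from st import *
w=cam("wrist"); im=w["img"]; cv2.imwrite("pics/w15.png",im)
```

```text
23.55 [509.2 159.2  72.1] [[-0.4475, -0.0011, -0.8943], [0.8943, -0.0007, -0.4475], [-0.0001, -1.0, 0.0013]] F [-4.18 -0.28  5.77] M [-2.720e-01  1.291e+00 -1.000e-03] 0.15521733506080998
yaw 116.58622346023112
```

View pics/w15.png

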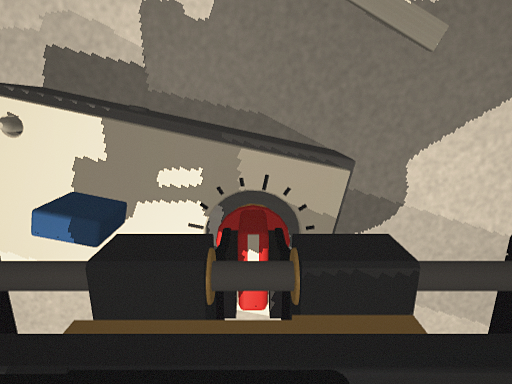

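Call:
play_rows(deltas=[255, 0, -0.8, 0.5, 0, 255, 0, 0, 0, 0.05, 255, 0, 0, 0, 0.1, 255, 0, 0, 0, 0.1, 255, 0, 0, 0, 0.1, 255, 0, 0, 0, 0.1, 255, 0, 0, 0, 0.1, 255, 0, 0, 0, 0.1, 255, 0, 0, 0, 0.1, 255, 0, 0, 0, 0.1])

```text
time_s: 24.6
tcp_pos: [0.5096, 0.1593, 0.0721]
ee_rot: [[0.38, 0.0, -0.925], [0.925, -0.0, 0.38], [0.0, -1.0, -0.0]]
wrist_force: [0.7, -1.1, -0.5]
gripper_width: 0.158
```

Run:
```python
from st import *
w=cam("wrist"); im=w["img"]; cv2.imwrite("pics/w16.png",im)
```

```text
24.6 [509.6 159.3  72.1] [[0.38, 0.0004, -0.925], [0.925, -0.0001, 0.38], [0.0001, -1.0, -0.0004]] F [ 0.75 -1.07 -0.53] M [-0.314  0.077  0.072] 0.1576336968954612
yaw 67.66842102162758
```

View pics/w16.png

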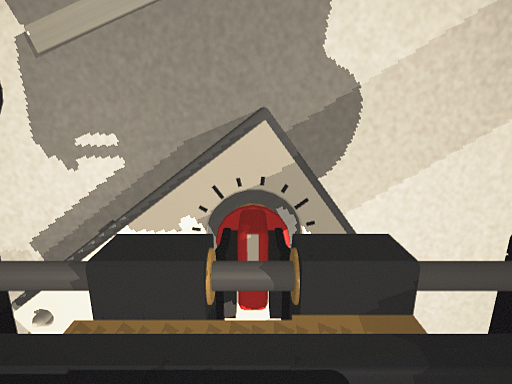

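The knob turns with the gripper (Mz ≈ 0.07 N m, as expected). I continue toward the seat.

Call:
play_rows(deltas=[255, 0, 0, 0, 0.1, 255, 0, 0, 0, 0.1, 255, 0, 0, 0, 0.1, 255, 0, 0, 0, 0.1, 255, 0, 0, 0, 0.1, 255, 0, 0, 0, 0.1, 255, 0, 0, 0, 0.1, 255, 0, 0, 0, 0.1, 255, 0, 0, 0, 0.05, 255, 0, 0, 0, 0])

```text
time_s: 25.65
tcp_pos: [0.51, 0.1589, 0.0721]
ee_rot: [[0.944, 0.001, -0.33], [0.33, -0.0, 0.944], [0.001, -1.0, -0.001]]
wrist_force: [2.6, -4.5, -3.9]
gripper_width: 0.158
```

Call:
play_rows(deltas=[255, 0, 0, 0, 0.02, 255, 0, 0, 0, 0.02, 255, 0, 0, 0, 0.02, 255, 0, 0, 0, 0.02, 255, 0, 0, 0, 0.01, 255, 0, 0, 0, 0, 255, 0, 0, 0, 0, 255, 0, 0, 0, 0, 255, 0, 0, 0, 0, 255, 0, 0, 0, 0])

```text
time_s: 26.65
tcp_pos: [0.51, 0.1589, 0.0722]
ee_rot: [[0.969, 0.001, -0.245], [0.245, -0.001, 0.969], [0.001, -1.0, -0.001]]
wrist_force: [4.4, -4.2, -3.8]
gripper_width: 0.157
```

Run:
```python
from st import *
w=cam("wrist"); im=w["img"]; cv2.imwrite("pics/w17.png",im)
```

```text
26.65 [510.  158.9  72.2] [[0.9695, 0.0009, -0.2452], [0.2452, -0.0007, 0.9695], [0.0007, -1.0, -0.0009]] F [ 4.44 -4.21 -3.81] M [-1.257 -1.196  0.328] 0.1570161116388562
yaw 14.19407575061584
```

View pics/w17.png

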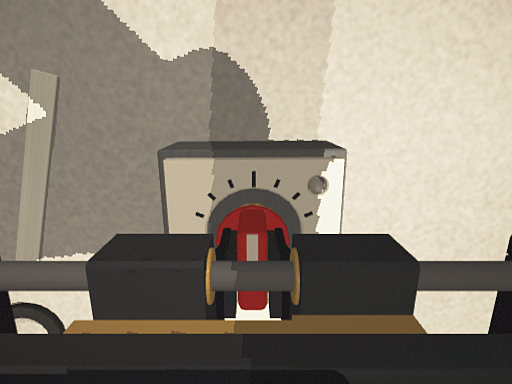

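Mz has risen to 0.33 N m, against about 0.07 while turning freely, so it has reached the stop. I press slightly more to confirm.

Call:
play_rows(deltas=[255, 0, 0, 0, 0.02, 255, 0, 0, 0, 0.02, 255, 0, 0, 0, 0, 255, 0, 0, 0, 0, 255, 0, 0, 0, 0, 255, 0, 0, 0, 0, 255, 0, 0, 0, 0, 255, 0, 0, 0, 0, 255, 0, 0, 0, 0, 255, 0, 0, 0, 0])

```text
time_s: 27.7
tcp_pos: [0.5101, 0.159, 0.0722]
ee_rot: [[0.978, 0.001, -0.208], [0.208, -0.001, 0.978], [0.001, -1.0, -0.001]]
wrist_force: [4.3, -4.3, -4.6]
gripper_width: 0.161
```

Run:
```python
from st import *
```

```text
27.7 [510.1 159.   72.2] [[0.9781, 0.0011, -0.2079], [0.2079, -0.001, 0.9781], [0.0009, -1.0, -0.0012]] F [ 4.26 -4.34 -4.58] M [-1.294 -1.228  0.693] 0.16100174323520952
yaw 12.001008388781099
```

The seat is confirmed: Mz is 0.69 N m and the jaws are slightly spread. I back off to tool yaw 104.6°, which is 14.6° + 90°.

Call:
play_rows(deltas=[255, 0, 0, 0, -0.05, 255, 0, 0, 0, -0.1, 255, 0, 0, 0, -0.1, 255, 0, 0, 0, -0.1, 255, 0, 0, 0, -0.1, 255, 0, 0, 0, -0.1, 255, 0, 0, 0, -0.1, 255, 0, 0, 0, -0.1, 255, 0, 0, 0, -0.1, 255, 0, 0, 0, -0.1])

```text
time_s: 28.7
tcp_pos: [0.5097, 0.1594, 0.0721]
ee_rot: [[0.4, 0.001, -0.917], [0.917, 0.0, 0.4], [0.001, -1.0, -0.0]]
wrist_force: [3.1, -2.6, -3.1]
gripper_width: 0.157
```

Call:
play_rows(deltas=[255, 0, 0, 0, -0.1, 255, 0, 0, 0, -0.1, 255, 0, 0, 0, -0.1, 255, 0, 0, 0, -0.1, 255, 0, 0, 0, -0.1, 255, 0, 0, 0, -0.1, 255, 0, 0, 0, -0.07, 255, 0, 0, 0, 0, 255, 0, 0, 0, 0, 255, 0, 0, 0, 0])

```text
time_s: 29.7
tcp_pos: [0.5092, 0.1594, 0.0722]
ee_rot: [[-0.251, -0.0, -0.968], [0.968, 0.0, -0.251], [0.0, -1.0, 0.0]]
wrist_force: [1.2, -0.1, -4.4]
gripper_width: 0.159
```

Run:
```python
from st import *
w=cam("wrist"); im=w["img"]; cv2.imwrite("pics/w18.png",im)
c=cam("scene"); cv2.imwrite("pics/s18.png",cv2.resize(c["img"][130:250,250:400],None,fx=5,fy=5,interpolation=cv2.INTER_CUBIC))
c=cam("top"); cv2.imwrite("pics/t18.png",cv2.resize(c["img"][110:230,150:250],None,fx=5,fy=5,interpolation=cv2.INTER_CUBIC))
cv2.imwrite("pics/t18f.png",c["img"])
```

```text
29.7 [509.2 159.4  72.2] [[-0.2507, -0.0004, -0.9681], [0.9681, 0.0, -0.2507], [0.0001, -1.0, 0.0004]] F [ 1.16 -0.06 -4.43] M [-0.234 -0.281  0.035] 0.1592230501462895
yaw 104.51829830690586
```

View pics/w18.png

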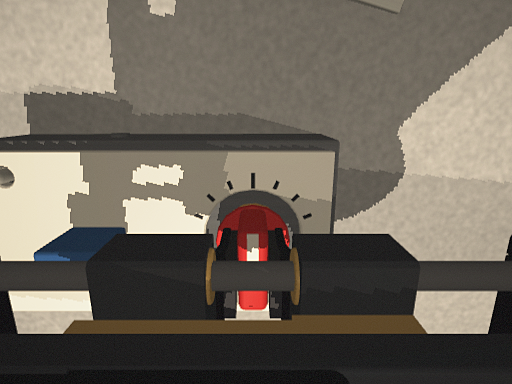

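View pics/s18.png

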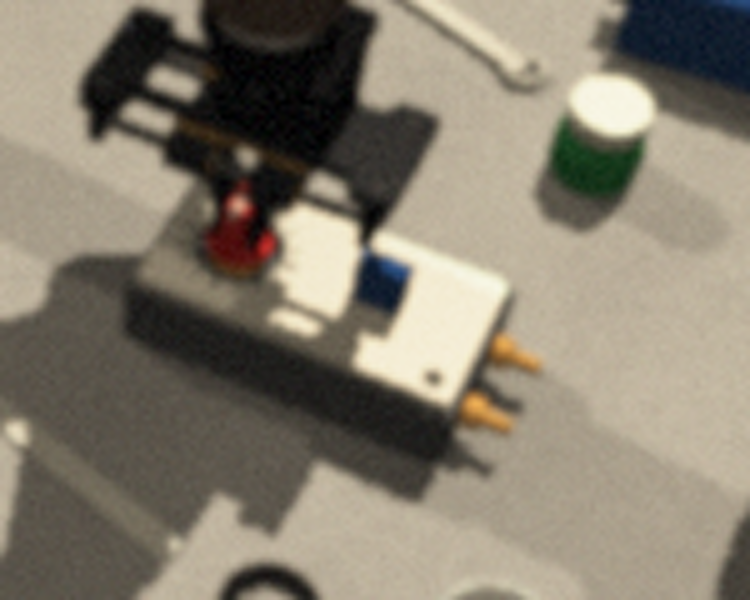

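View pics/t18f.png

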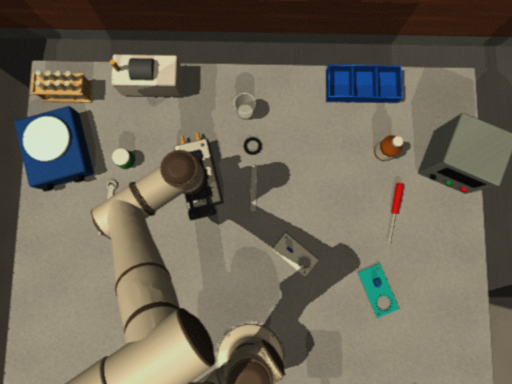

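Final view: the pointer is square to the plate's long edge (wrist image (252,240)), the plate is flat with its pins through, and the bystanders are where they were. I hand the job in while still holding the knob.

Run:
```python
from station import r
print(r.finish_job())
```

```text
the job is handed in; nothing more can be done
None
```

The job is handed in, with the dial plate on the valve block and the red knob held in the gripper a quarter turn back from its seat; no verdict came back.

- **Plate:** I picked up the larger white plate by its blue handle and lowered it over both pins. It was resting on the block before I opened the jaws: the height stopped dropping and the vertical force went from -2.9 to +5.7 N. Later pictures show it lying flat with a pin through each hole. At the assumed top height its width measured 101 mm and its direction came out at 14.6°, the same as the block.
- **Knob:** I turned it clockwise until the torque rose from about 0.07 to 0.69 N m, which is the seat. I then backed it off to a tool angle of 104.5°, against a target of 104.6°, so the joint should be about 1.57 rad. At the end it was still, with the jaws closed on the bar.
- **Bystanders:** In the last top picture they are all where they started, as far as they can be seen. The arm partly hides the wrench there.

**Small disagreements:**
- The wrist camera was about 1 mm off sideways from where the pinch centred the plate. I corrected for it before lowering.
- The last readings still show a few newtons of side load on the held knob.
- The grip force itself is not measured; I judged the grip from the jaw opening (13.9 mm on a 14 mm bar).

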